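# Hold the hidden bolt head of a spool winder's tension arm

## Task

The nut on the thread winder's tension arm has come loose and the arm droops. Take the two wound spools out of the catch trough behind the arm and stand them upright in the grey tote, then reach down into the gap behind the bracket, grip the hidden hexagonal bolt head, turn it until the arm is level and keep holding it there against the arm's spring so that I can tighten the nut from the front. Finish while still holding the bolt head, with nothing touching the arm itself, and leave the spare spool, the heel block and the wax puck where they are.

Things in the scene. Friction and masses are not known exactly. Their poses are not given: they have to be found in the camera images.
- winder: Bench spool winder, fixed to the bench: grey cast bed, 107 mm deep (x), 358 mm wide (y). Origin at bench level straight below the pivot bolt's axis. Its x points away from the robot (within its yaw), y to the left along the trough, z up. A headstock box (y = +151 to +207 mm, x = -28 to +52 mm, top 94 mm above the bench) closes the left end.
- trough (a point): Centre of the floor of the winder's steel catch trough, 40 mm above the bench; axes as the winder's. Inside, the trough reaches 27 mm either way in x and 143 mm either way in y; its rim is 20 mm above its floor.
- gap (a point): Middle of the narrow gap in the dark steel channel bracket that straddles the trough, at the height of the bracket's tops (104 mm above the bench); axes as the winder's. The front and rear ears stand 54 mm apart (27 mm either way in x), each 8 mm thick and 60 mm wide (30 mm either way in y). The gap is open above and at both sides.
- bolt_head: Dark steel hexagonal head of the pivot bolt, 24 mm across flats, 12 mm thick, hidden in the gap behind the front ear. Origin at its centre, 85 mm above the bench, 11 mm behind the front ear's rear face. Its x is the bolt's axis, away from that ear. One pair of flats faces its own +y and -y; they stand upright when the arm is level. Grip it about 3 mm farther out (+x) than its origin to clear the ear.
- pivot_bolt (a joint): Angle of the bolt with its head and the arm, rad: 0 = arm level, negative = drooping; positive turns about the winder's +x (arm tip up). Starts between about -0.40 and -0.24; stops at -0.6 and +0.35. A spring (0.28 N m/rad) draws the arm down again when it is let go; about 0.1 N m at the head holds it level.
- tension_arm: Flat steel arm, 14 mm high and 5 mm thick, keyed to the bolt in front of the bracket's front ear; it runs 112 mm to the left (its own +y) from the bolt to a small grooved brass roller, which stands level with the small fixed steel stud on the headstock's front when the arm is level. Origin on the bolt's axis, 7 mm in front of (-x) the bolt head's origin. It must not be touched at the end.
- spool_small: Wound thread spool, black thread, wooden flanges 41 mm across, 50 mm high, standing upright in the catch trough to one side of the bracket. Origin at the centre of its underside, z up. Thread 36 mm across from 8 to 42 mm above the origin. 0.05 kg.
- spool_large: Wound thread spool, cream thread, wooden flanges 45 mm across, 56 mm high, standing upright in the catch trough on the other side of the bracket. Origin at the centre of its underside, z up. Thread 39 mm across from 8 to 48 mm above the origin. 0.05 kg.
- tote: Open grey plastic tote to the right of the winder, loose on the bench, 96 mm (x) by 200 mm (y), 45 mm high, walls 4 mm, floor 4 mm thick. Origin at the centre of its underside, long side along its y.
- spare_spool: Bystander: larger brown thread spool, 48 mm across and 62 mm high, standing on the bench behind the winder. Origin at the centre of its underside.
- heel_a: Bystander: rubber and leather heel block, 72 x 65 x 16 mm, flat on the bench behind the winder. Origin at the centre of its underside.
- puck: Bystander: yellow wax puck, 42 mm across, 13 mm high, flat on the bench behind the left end of the winder. Origin at the centre of its underside.
- acrylic_bin: Clear acrylic bin with a flat lid, fixed on the bench behind the tote, hard to see: an obstacle for the hand. 265 mm (x) by 352 mm (y), 242 mm high. Origin at the centre of its underside. Its front wall is 131 mm in front (-x) of the origin, its left wall 175 mm to the left (+y). The lid's front edge stands out 4 mm more. Lift carried things clear of it or pass in front of it.
Not all that is in view belongs to the job. What is shaped like the spool_small but yellow is not meant.

How it is judged:
By the outcome, as a careful person would: the job done as asked, in the order asked, and still so for the second after the job is handed in, while the arm keeps its last pose, push and grip.
It also fails if it takes over 72 s, if anything falls off the work surface, if the arm or the gripper's body presses on something with over 40 N, if the wrist force passes 120 N, or if a joint passes its speed limit or range.

## Robot

A 6-joint arm with a two-finger parallel gripper is mounted at the origin on a cart in front of the work surface, level with it; the furniture and walls round the work are solid. World frame = base frame: x ahead of the robot, y to its left, z up, the work surface at z = 0. Lengths are in m, angles in degrees, forces in N, time in s.
With the tool pointing down it reaches from about 0.25 to 0.725 m from the base axis. Payload 9.7 kg.
Tool frame: the origin (TCP) lies midway between the tips of the shut fingers; the grasp point (between the pads) lies 19 mm behind it; z points along the fingers, y is the line along which they close (so a half turn about z gives the same grasp; the last joint's range is limited). The gripper opens to 85 mm and grips with 20 to 120 N. Pads are 22 mm wide; open, the fingers measure 114 mm over their backs; the gripper's body (76 mm by 85 mm) begins 54 mm behind the grasp point. The pads swing forward as they close: fully open they stand 13 mm farther back than shut.
Start: joints at [68.755, 4.979, 10.078, 95.1, 0, 90], TCP at [0.199, 0.513, 0.197] pointing down, gripper open.
Joint ranges: [-179.16, 179.16], [-48.56, 103.87], [-65.8, 70.77], [-126.05, 130.52], [-82.76, 87.17], [-180, 180]. Speed limits (degrees/s): [127.2, 127.2, 147.25, 180, 180, 180].

## Interface

Orientations are given as [roll, pitch, yaw] about the fixed x, y, z axes, in that order (R = Rz(yaw) Ry(pitch) Rx(roll)).
In Python, from workcell import bot gives the robot as it stands.
- The arm moves only by the shell command python3 -m crank 'ROWS' [FORCE]. ROWS is JSON, a list of rows, each an object with "gripper": the finger opening in mm, from 0 to 85.4; "travel": the shift along the tool's x, y, z in mm, a list of three; "twist": the turn, a rotation vector about the tool's x, y, z in rad, a list of three. In form: [{"gripper": gripper, "travel": [tx, ty, tz], "twist": [rx, ry, rz]}, ...]. A call has 1 to 12 rows; each row shifts and turns the commanded pose from where the row before left it, along the tool's axes as they then stand; what a row does not reach is not made up. A row lasts 1/8 s, in which the tool goes at most 62.5 mm and 10.7 degrees, less where a joint would pass 70% of its speed; a pose out of reach is approached as far as the arm can. A call is refused whole if a number of a shift passes 62.5 or a number of a turn 0.188, either way. A call with a gripper value outside its range is refused whole. The fingers move at their own pace and stop on an object; FORCE is the grip in N (left out, the last holds). Time passes only in rows, so rows that do not move let the fingers close. It gives the time, the measured TCP pose, the force, the opening and the grip force at its end, in the units of the state.
- bot.get_obs(): the state, without advancing time (a new reading comes with each control period).
- bot.camera(name): name is "side" or "top" or "wrist"; returns the picture (420x560x3 uint8, red, green, blue); there is no depth.
- bot.calibration(name): a dict with "vfov" (degrees; the focal length in pixels is half the picture's height over the tangent of half this angle, whatever the lens; pixels are square), "cx", "cy" (the principal point, pixels), "camera_from_world" (4x4, takes a point from world to camera coordinates). Camera axes: x right, y down, z forward; pixel columns grow to the right and rows downward; lengths in m; the calibration is good to about 2 mm. The wrist camera is an equidistant fisheye: a pixel r from the principal point sees the ray r / f radians off the axis. A picture is of the moment at which its call begins: read the wrist's pose just before it. calibration takes no time and is no camera call; for the wrist camera it gives the pose at the moment of the call.
- bot.job_done(): hands the job in; it is judged then, once.
The state is a dict: "time": time; "q": joint angles; "qd": joint speeds; "joint_efforts": joint torques, N m; "ee_pos": TCP position; "tcp_rot": TCP orientation; "wrist_force": force on the tool from outside, world axes, zero at the start; "torque": the same for the moment, N m; "opening": finger opening in m; "grasp_force": force on a finger pad.
Only numpy, scipy, OpenCV 4.12 (cv2) and the standard library are available. Lean on these libraries where they do the work, as an engineer would, in place of code of your own. Each camera call takes 0.05 s, during which the arm holds its last target. There are 200 camera calls.

## Working session

There is one attempt and no reset: what is moved stays moved. The work goes in short steps, Python scripts to look and compute and a shell command to move; the robot and the scene stay as the last step left them, time stands still between calls to the robot, and variables do not carry over. Pictures are saved under pics/ and viewed, at most 10 in all, crops included, and the job is handed in when it is done.

```bash
ls; mkdir -p pics; python3 - <<'E'
from workcell import bot
import cv2,json
import numpy as np
np.set_printoptions(precision=4,suppress=True)
print(bot.get_obs())
for n in ("top","side"):
    im=bot.camera(n); cv2.imwrite(f"pics/{n}0.png",im[:,:,::-1]); print(n,bot.calibration(n))
E
```

```text
pics
{'time': 0.0, 'q': array([68.7541,  5.0104, 10.032 , 95.0991, -0.0012, 89.9984]), 'qd': array([ 0.0023, -0.0917, -0.021 , -0.0454, -0.0262,  0.0489]), 'joint_efforts': array([ -0.0008, -52.0386,  46.4806,   0.016 ,  -0.    ,  -0.    ]), 'ee_pos': array([0.1992, 0.5123, 0.1961]), 'tcp_rot': array([-179.9225,    0.0012,  158.7557]), 'wrist_force': array([-0.0965,  0.2061,  0.2441]), 'torque': array([0.0751, 0.0169, 0.0465]), 'grasp_force': 0.0, 'opening': 0.08557126397989377}
top {'vfov': 54.88748657599736, 'cx': 284.2804376093033, 'cy': 213.60930693836636, 'camera_from_world': array([[-0.0055, -0.9998,  0.0181, -0.058 ],
       [-0.9812,  0.0019, -0.1929,  0.5844],
       [ 0.1928, -0.0189, -0.9811,  0.8884],
       [ 0.    ,  0.    ,  0.    ,  1.    ]])}
side {'vfov': 44.2455540746366, 'cx': 283.184154580907, 'cy': 211.47719521424813, 'camera_from_world': array([[-0.7048, -0.7092, -0.0135,  0.3875],
       [-0.5668,  0.5746, -0.5904,  0.421 ],
       [ 0.4265, -0.4085, -0.807 ,  0.9768],
       [ 0.    ,  0.    ,  0.    ,  1.    ]])}
```

View pics/top0.png

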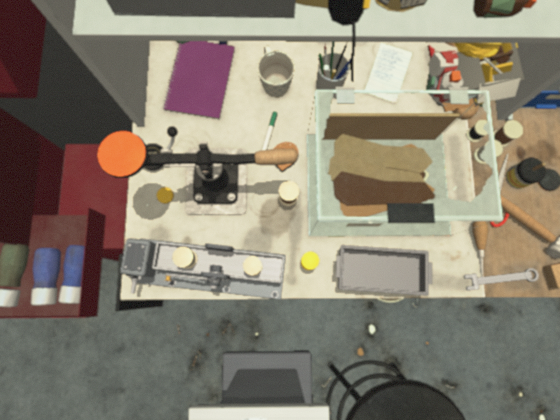

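View pics/side0.png

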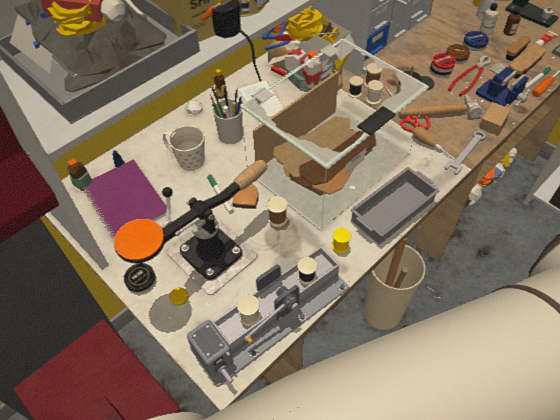

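Top view: spools at about (183,257) and (252,266) in the winder's trough, yellow decoy at (310,261), tote at (382,270), acrylic bin behind the tote. Side view: black-thread spool at (307,268), cream-thread spool at (248,308), yellow decoy at (342,240), brown spare at (277,210), bracket at (285,295).

```bash
cat > h.py <<'E'
import numpy as np, cv2
from workcell import bot
np.set_printoptions(precision=4,suppress=True)
def f(c,H=420): return H/2/np.tan(np.radians(c['vfov'])/2)
def proj(n,P,c=None):
    c=c or bot.calibration(n); T=c['camera_from_world']; p=T[:3,:3]@np.array(P,float)+T[:3,3]
    if n=='wrist':
        r=np.hypot(p[0],p[1]); th=np.arctan2(r,p[2]); s=f(c)*th/max(r,1e-9)
        return np.array([c['cx']+s*p[0],c['cy']+s*p[1]])
    return np.array([c['cx']+f(c)*p[0]/p[2],c['cy']+f(c)*p[1]/p[2]])
def ray(n,uv,c=None):
    c=c or bot.calibration(n); T=c['camera_from_world']; a=(uv[0]-c['cx'])/f(c); b=(uv[1]-c['cy'])/f(c)
    if n=='wrist':
        th=np.hypot(a,b); d=np.array([np.sin(th)*a/max(th,1e-9),np.sin(th)*b/max(th,1e-9),np.cos(th)])
    else: d=np.array([a,b,1.])
    R=T[:3,:3]; return -R.T@T[:3,3], R.T@d
def plane(n,uv,z,c=None):
    o,d=ray(n,uv,c); return o+d*(z-o[2])/d[2]
def tri(n1,u1,n2,u2):
    A=[];b=[]
    for n,u in((n1,u1),(n2,u2)):
        o,d=ray(n,u); d/=np.linalg.norm(d); M=np.eye(3)-np.outer(d,d); A.append(M); b.append(M@o)
    return np.linalg.lstsq(np.vstack(A),np.hstack(b),rcond=None)[0]
E
python3 - <<'E'
from h import *
t=cv2.imread('pics/top0.png'); s=cv2.imread('pics/side0.png')
print('hand',proj('top',[.199,.513,.197]),proj('side',[.199,.513,.197]))
# pale flange blobs, in both views
for n,im,w in(('top',t,(110,225,340,305)),('side',s,(180,225,370,385))):
    hsv=cv2.cvtColor(im,cv2.COLOR_BGR2HSV)
    for nm,lo,hi in(('pale',(15,40,150),(32,140,255)),('yel',(22,180,120),(35,255,255))):
        m=cv2.inRange(hsv,lo,hi); k=np.zeros_like(m); k[w[1]:w[3],w[0]:w[2]]=255; m&=k
        N,_,st,ce=cv2.connectedComponentsWithStats(m)
        for i in range(1,N):
            if st[i][4]>40: print(n,nm,st[i],ce[i])
a=cv2.resize(t[228:304,112:442],None,fx=2.4,fy=2.4,interpolation=cv2.INTER_CUBIC)
b=cv2.resize(s[225:385,185:355],None,fx=2.55,fy=2.55,interpolation=cv2.INTER_CUBIC)
c=np.zeros((600,795,3),np.uint8); c[:a.shape[0],:a.shape[1]]=a; c[185:185+b.shape[0],:b.shape[1]]=b
e=cv2.resize(s[165:250,330:445],None,fx=3,fy=3,interpolation=cv2.INTER_CUBIC); c[190:190+e.shape[0],440:440+e.shape[1]]=e
cv2.imwrite('pics/crop1.png',c)
E
```

```text
hand [-33.2867 410.3236] [194.2936 574.1146]
top pale [125 225  84  20 683] [160.8433 234.1347]
top pale [ 227  225  113   74 3011] [286.8256 252.2414]
top pale [172 246  26  22 394] [183.3173 256.5457]
top pale [243 255  20  21 302] [251.9205 265.5762]
top pale [120 274 142  26 655] [166.2504 291.4183]
side pale [180 225  18  21 205] [186.8293 233.1268]
side pale [216 225  32  15 268] [232.347  229.8433]
side pale [ 180  225  190  160 8139] [266.3261 276.6437]
side pale [180 254  15  35 271] [184.2952 271.3542]
side pale [ 231  296  110   89 1232] [273.4391 352.2549]
side pale [ 271  342   99   43 2252] [335.579  369.7389]
side yel [332 228  18  25 360] [340.675  240.0639]
side yel [180 289   8  16  92] [182.6522 295.913 ]
```

View pics/crop1.png

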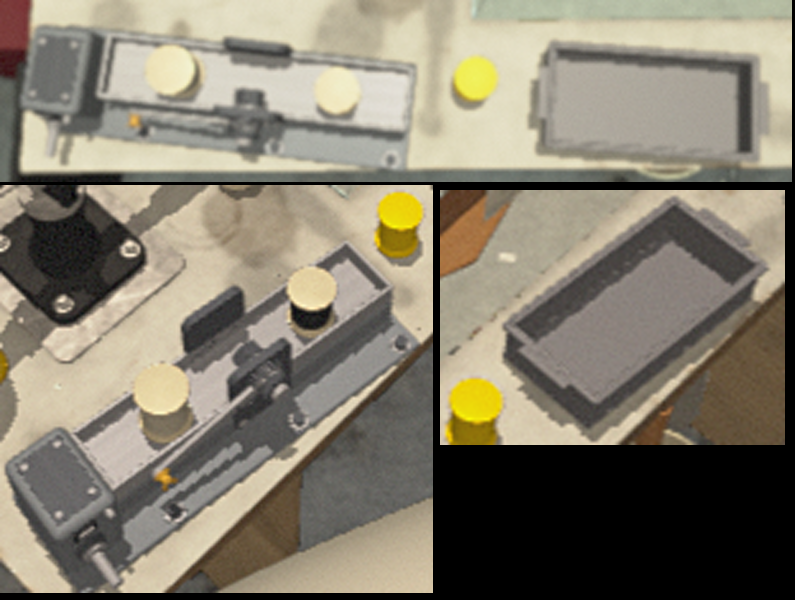

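Enlarged crop: in the top view, the cream (large) spool flange is at about (183,257), small at (252,266), the decoy is solid yellow at (310,261) outside the winder. In the side view, black thread shows on the spool at (307,265) (spool_small), cream thread at (248,305) (spool_large). The tote is empty. Candidates for spool_small were (252,266) and the yellow (310,261). The first fits, since it has black thread and stands in the trough.

```bash
python3 - <<'E'
from h import *
A=lambda x,y:(x/2.4+112,y/2.4+228); B=lambda x,y:(x/2.55+185,(y-185)/2.55+225); C=lambda x,y:((x-440)/3+330,(y-190)/3+165)
for n,tp,sd,z in(('large',(183.5,256.8),B(162,389),.096),('small',(252.1,265.7),B(311,288),.09)):
    print(n,plane('top',tp,z),plane('side',sd,z),tri('top',tp,'side',sd))
print('yellow',plane('top',A(475,79),.05))
T=[A(549,42),A(758,54),A(752,160),A(541,150)]; S=[C(507,325),C(672,200),C(765,268),C(593,403)]
P=[plane('top',p,.045) for p in T]; Q=[plane('side',p,.045) for p in S]
for X in(P,Q):
    X=np.array(X)[:,:2]; print('tote c',X.mean(0),X.tolist(),[np.linalg.norm(X[i]-X[i-1]) for i in range(4)])
print('rear ear top ends',plane('top',A(226,40),.104),plane('top',A(290,50),.104),plane('side',B(183,325),.104),plane('side',B(240,290),.104))
print('front ear ends side',plane('side',B(230,376),.104),plane('side',B(290,340),.104))
print('trough rear rim',plane('top',A(103,36),.06),plane('top',A(415,66),.06), 'front right',plane('top',A(405,132),.06))
print('side rim rear',plane('side',B(75,440),.06),plane('side',B(347,244),.06),'front right',plane('side',B(390,285),.06))
print('headstock top',[plane('top',A(*p),.094)[:2] for p in((36,27),(99,33),(84,113),(24,106))])
print('roller',tri('top',A(134,121),'side',B(165,479)))
E
```

```text
large [0.4808 0.1614 0.096 ] [0.4797 0.1658 0.096 ] [0.482  0.1634 0.0888]
small [0.4612 0.0118 0.09  ] [0.4619 0.0145 0.09  ] [0.4623 0.0126 0.0868]
yellow [ 0.4743 -0.1189  0.05  ]
tote c [ 0.4528 -0.2882] [[0.5102767991464853, -0.1921813322631989], [0.4978132139534359, -0.3964430522486031], [0.3963941927978752, -0.383110298206218], [0.4068846594904485, -0.18115890736521081]] [np.float64(0.10397801879861532), np.float64(0.2046416165086175), np.float64(0.10229164277939236), np.float64(0.2022236735746961)]
tote c [ 0.4522 -0.2867] [[0.5074272782669018, -0.1919570931145158], [0.49402512036208795, -0.38948959822073637], [0.39546731975812, -0.38359015854023204], [0.41190753355355086, -0.18169070954009636]] [np.float64(0.09606987176946187), np.float64(0.19798663694816532), np.float64(0.09873420607082135), np.float64(0.2025676877890397)]
rear ear top ends [0.5063 0.1115 0.104 ] [0.497  0.0533 0.104 ] [0.506  0.1179 0.104 ] [0.4965 0.0629 0.104 ]
front ear ends side [0.4468 0.1228 0.104 ] [0.4355 0.067  0.104 ]
trough rear rim [0.5157 0.236  0.06  ] [ 0.486  -0.0611  0.06  ] front right [ 0.4241 -0.0513  0.06  ]
side rim rear [0.5108 0.2347 0.06  ] [ 0.4817 -0.053   0.06  ] front right [ 0.4274 -0.0485  0.06  ]
headstock top [array([0.5201, 0.2874]), array([0.5143, 0.2296]), array([0.4417, 0.239 ]), array([0.4482, 0.2933])]
roller [0.4366 0.2045 0.0553]
```

```bash
python3 -m crank '[{"gripper":85,"travel":[0,0,0],"twist":[0,0,-0.136]},{"gripper":85,"travel":[0,0,0],"twist":[0,0,-0.136]},{"gripper":85,"travel":[-40,-40,0],"twist":[0,0,0]},{"gripper":85,"travel":[-40,-40,0],"twist":[0,0,0]},{"gripper":85,"travel":[-40,-40,0],"twist":[0,0,0]},{"gripper":85,"travel":[-40,-40,0],"twist":[0,0,0]},{"gripper":85,"travel":[-40,-40,0],"twist":[0,0,0]},{"gripper":85,"travel":[-40,-40,0],"twist":[0,0,0]},{"gripper":85,"travel":[-35,-39,0],"twist":[0,0,0]},{"gripper":85,"travel":[0,0,0],"twist":[0,0,0]}]' 30
python3 - <<'E'
from h import *
print(bot.get_obs())
c=bot.calibration('wrist'); im=bot.camera('wrist'); cv2.imwrite('pics/w1.png',im[:,:,::-1]); np.save('pics/w1.npy',c)
for P in([.481,.163,.096],[.462,.013,.09],[.470,.0909,.104]): print(proj('wrist',P,c))
E
```

```text
time: 1.35
ee_pos: [0.4468, 0.2052, 0.1962]
tcp_rot: [-180.0, -0.0, 174.1]
wrist_force: [-0.2, 0.2, -0.3]
opening: 0.0851
grasp_force: 0.0
{'time': 1.35, 'q': array([24.6803, -2.9593,  1.9632, 94.9768, -0.0237, 30.6079]), 'qd': array([ 3.8089, -0.6008, -0.3196,  0.4081,  0.9206,  2.7835]), 'joint_efforts': array([ -2.4469, -42.9948,  46.8276,  -0.1537,  -0.27  ,  -0.6876]), 'ee_pos': array([0.4468, 0.2052, 0.1962]), 'tcp_rot': array([-179.952 ,   -0.0346,  174.0724]), 'wrist_force': array([-0.1514,  0.2216, -0.2662]), 'torque': array([0.0032, 0.0401, 0.0489]), 'grasp_force': 0.0, 'opening': 0.08512549804770249}
[242.0955 233.8125]
[103.0507 225.6492]
[165.4266 232.7039]
```

View pics/w1.png

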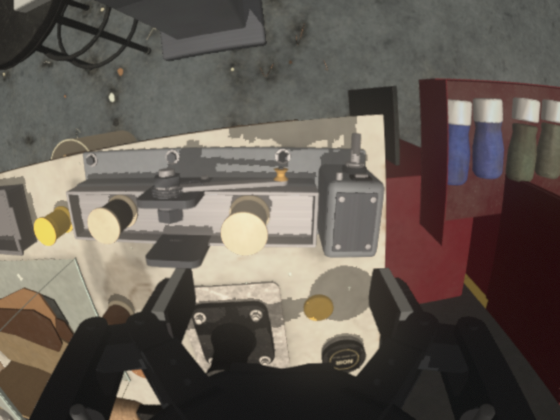

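Wrist view (row 0 towards the robot): cream spool flange at (245,226), small spool flange at (108,221), front ear top at (170,198), rear ear at (178,248), bolt head between at (172,213), roller at (281,176).

```bash
python3 - <<'E'
from h import *
c=np.load('pics/w1.npy',allow_pickle=True).item()
im=cv2.imread('pics/w1.png')
m=cv2.inRange(cv2.cvtColor(im,cv2.COLOR_BGR2HSV),(15,40,150),(32,140,255)); m[:190]=0;m[260:]=0;m[:,:85]=0;m[:,275:]=0
N,_,st,ce=cv2.connectedComponentsWithStats(m)
for i in range(1,N):
    if st[i][4]>60: print(st[i],ce[i])
print(f(c),c['cx'],c['cy'],-c['camera_from_world'][:3,:3].T@c['camera_from_world'][:3,3])
print('large',plane('wrist',(245,227),.096,c),'small',plane('wrist',(107.5,221.5),.09,c))
print('rear ear top ends (front edge)',plane('wrist',(154,236),.104,c),plane('wrist',(210,236),.104,c))
print('trough inner rim rear L',plane('wrist',(312,241),.06,c),'front L',plane('wrist',(312,192),.06,c),'rear R',plane('wrist',(78,240),.06,c))
print('tote edge',plane('wrist',(27,185),.045,c))
print('roller',plane('wrist',(281,176),.055,c))
E
python3 -m crank '[{"gripper":85,"travel":[0,0,0],"twist":[0,0,0]},{"gripper":85,"travel":[0,0,0],"twist":[0,0,0]}]'
```

```text
[ 220  195   55   65 2148] [246.1066 233.5307]
[  85  207   68   53 2040] [109.6858 239.0863]
[204 246  26  14 205] [214.4    253.9268]
325.19226210127806 281.8258436458993 206.2306239448141 [0.3627 0.2132 0.3731]
large [0.4744 0.1667 0.096 ] small [0.4579 0.0202 0.09  ]
rear ear top ends (front edge) [0.4724 0.078  0.104 ] [0.477  0.1342 0.104 ]
trough inner rim rear L [0.5122 0.2294 0.06  ] front L [0.458  0.2332 0.06  ] rear R [ 0.4882 -0.0535  0.06  ]
tote edge [ 0.4111 -0.1319  0.045 ]
roller [0.4396 0.2037 0.055 ]
time: 1.65
ee_pos: [0.4449, 0.2088, 0.1968]
tcp_rot: [180.0, -0.0, 174.4]
wrist_force: [0.5, 0.6, 1.0]
opening: 0.085
grasp_force: 0.0
```

```bash
python3 -m crank '[{"gripper":85,"travel":[-38,-41,0],"twist":[0,0,0]},{"gripper":85,"travel":[0,0,30],"twist":[0,0,0]},{"gripper":85,"travel":[0,0,0],"twist":[0,0,0]},{"gripper":85,"travel":[0,0,0],"twist":[0,0,0]}]'
python3 - <<'E'
from h import *
c=bot.calibration('wrist'); im=bot.camera('wrist')[:,:,::-1].copy(); np.save('pics/w2.npy',c); cv2.imwrite('pics/w2raw.png',im)
ci=lambda X,Y,z,r,col:cv2.polylines(im,[np.array([proj('wrist',[X+r*np.cos(a),Y+r*np.sin(a),z],c) for a in np.linspace(0,6.28,40)]).astype(int)],True,col,1)
ci(.479,.164,.096,.0225,(0,0,255)); ci(.462,.014,.09,.0205,(255,0,0))
cv2.imwrite('pics/w2.png',im)
E
```

```text
time: 2.15
ee_pos: [0.4789, 0.1641, 0.1677]
tcp_rot: [180.0, 0.0, 174.4]
wrist_force: [-0.1, -0.2, 0.3]
opening: 0.0851
grasp_force: 0.0
```

View pics/w2.png

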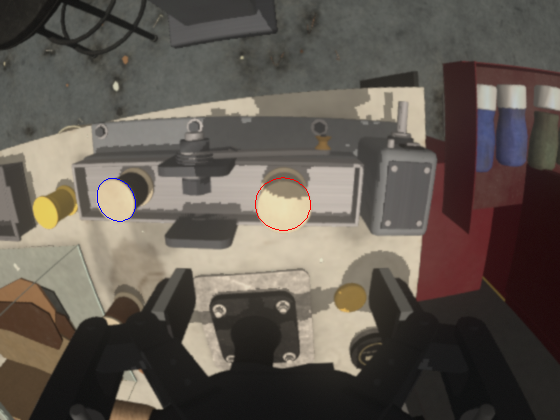

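The red and blue predicted flange circles fall on the cream spool (283,204) and small spool (117,200), so both positions are confirmed.

```bash
python3 -m crank '[{"gripper":85,"travel":[0,0,45],"twist":[0,0,0]},{"gripper":85,"travel":[0,0,45],"twist":[0,0,0]},{"gripper":85,"travel":[0,0,28],"twist":[0,0,0]},{"gripper":30,"travel":[0,0,0],"twist":[0,0,0]},{"gripper":30,"travel":[0,0,0],"twist":[0,0,0]},{"gripper":30,"travel":[0,0,0],"twist":[0,0,0]},{"gripper":30,"travel":[0,0,0],"twist":[0,0,0]},{"gripper":30,"travel":[0,0,0],"twist":[0,0,0]}]' 30
python3 - <<'E'
from h import *
c=np.load('pics/w2.npy',allow_pickle=True).item()
im=cv2.imread('pics/w2raw.png'); cv2.imwrite('pics/w2c.png',cv2.resize(im[85:275,60:440],None,fx=2.1,fy=2.1,interpolation=cv2.INTER_CUBIC))
E
```

```text
time: 3.2
ee_pos: [0.4805, 0.1638, 0.0512]
tcp_rot: [179.9, 0.2, 174.3]
wrist_force: [-0.6, 0.7, 5.3]
opening: 0.0405
grasp_force: 29.6
```

View pics/w2c.png

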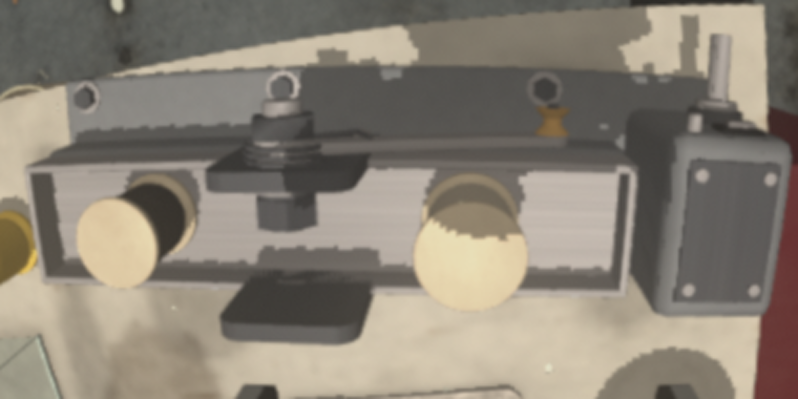

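Enlarged: front ear's rear top edge about (207..352,190), rear ear's front top edge about (222..362,320), bolt head at (257..317,195..230), roller at (550,122).

```bash
python3 - <<'E'
from h import *
c=np.load('pics/w2.npy',allow_pickle=True).item()
D=lambda x,y:(x/2.1+60,y/2.1+85)
for nm,p,z in(('FL',(352,190),.104),('FR',(207,189),.104),('RL',(362,320),.104),('RR',(222,320),.104),('headR',(258,230),.090),('headL',(317,227),.090),('rimRL',(627,292),.06),('rimRR',(45,280),.06),('rimFR',(35,170),.06),('rimFL',(630,165),.06),('headstock',(785,160),.094),('hs2',(765,312),.094),('hs3',(672,308),.094)):
    print(nm,plane('wrist',D(*p),z,c))
o=bot.get_obs(); print(o['q'])
# tote targets
c0=np.array([.4525,-.2875]); a=np.radians(-3.6); y=np.array([-np.sin(a),np.cos(a)])
print('slots',c0+.045*y,c0-.045*y)
E
```

```text
FL [0.4484 0.1242 0.104 ]
FR [0.4416 0.0679 0.104 ]
RL [0.5002 0.1203 0.104 ]
RR [0.4957 0.0622 0.104 ]
headR [0.4636 0.0805 0.09  ]
headL [0.4649 0.1052 0.09  ]
rimRL [0.5176 0.2334 0.06  ]
rimRR [ 0.4853 -0.0554  0.06  ]
rimFR [ 0.4285 -0.0441  0.06  ]
rimFL [0.4585 0.2362 0.06  ]
headstock [0.4531 0.2941 0.094 ]
hs2 [0.5191 0.2881 0.094 ]
hs3 [0.5121 0.2452 0.094 ]
[ 18.8247  -1.3683 -12.5272  78.6282   0.0037  24.4819]
slots [ 0.4553 -0.2426] [ 0.4497 -0.3324]
```

```bash
python3 - <<'E'
from h import *
print('bin front bottom',plane('top',(380,236),0),'lid front',plane('top',(380,220),.242),'lid left',plane('top',(308,222),.242), plane('side',(325,222),0))
E
python3 -m crank '[{"gripper":30,"travel":[0,0,-30],"twist":[0,0,0]},{"gripper":30,"travel":[0,0,-50],"twist":[0,0,0]},{"gripper":30,"travel":[0,0,-50],"twist":[0,0,0]},{"gripper":30,"travel":[0,0,-10],"twist":[0,0,-0.037]},{"gripper":30,"travel":[0,-25,0],"twist":[0,0,0]},{"gripper":30,"travel":[0,-50,0],"twist":[0,0,0]},{"gripper":30,"travel":[0,-50,0],"twist":[0,0,0]},{"gripper":30,"travel":[0,-50,0],"twist":[0,0,0]},{"gripper":30,"travel":[0,-50,0],"twist":[0,0,0]},{"gripper":30,"travel":[0,-50,0],"twist":[0,0,0]},{"gripper":30,"travel":[0,-25,0],"twist":[0,0,0]}]'
```

```text
bin front bottom [ 0.5387 -0.2972  0.    ] lid front [ 0.5353 -0.2362  0.242 ] lid left [ 0.5318 -0.1009  0.242 ] [ 0.5499 -0.1451  0.    ]
time: 4.58
ee_pos: [0.4603, -0.1383, 0.1889]
tcp_rot: [-180.0, 0.0, 176.4]
wrist_force: [-0.1, 0.4, -0.1]
opening: 0.0407
grasp_force: 30.5
```

```bash
python3 -m crank '[{"gripper":30,"travel":[0,-50,0],"twist":[0,0,0]},{"gripper":30,"travel":[0,-50,0],"twist":[0,0,0]},{"gripper":30,"travel":[0,-50,0],"twist":[0,0,0]},{"gripper":30,"travel":[0,-30,0],"twist":[0,0,0]},{"gripper":30,"travel":[0,-17,0],"twist":[0,0,0]},{"gripper":30,"travel":[0,0,40],"twist":[0,0,0]},{"gripper":30,"travel":[0,0,45],"twist":[0,0,0]},{"gripper":30,"travel":[0,0,0],"twist":[0,0,0]},{"gripper":30,"travel":[0,0,0],"twist":[0,0,0]}]'
python3 - <<'E'
from h import *
c=bot.calibration('wrist'); im=bot.camera('wrist')[:,:,::-1].copy(); np.save('pics/w3.npy',c)
a=np.radians(-3.6); R=np.array([[np.cos(a),-np.sin(a)],[np.sin(a),np.cos(a)]]); c0=np.array([.4525,-.2875])
for hx,hy,z,col in((.048,.1,.045,(0,0,255)),(.044,.096,.004,(255,0,0))):
    P=[proj('wrist',[*(c0+R@[sx*hx,sy*hy]),z],c) for sx,sy in((1,1),(1,-1),(-1,-1),(-1,1))]
    cv2.polylines(im,[np.array(P).astype(int)],True,col,1)
s=bot.camera('side')[:,:,::-1][150:270,320:470]
im[0:240,0:0]=0
o=np.zeros((420,800,3),np.uint8); o[:,:560]=im; o[:192,560:]=cv2.resize(s,(240,192)); cv2.imwrite('pics/w3.png',o)
E
```

```text
time: 5.7
ee_pos: [0.4492, -0.3328, 0.1058]
tcp_rot: [-179.9, 0.1, 176.5]
wrist_force: [-0.2, -0.2, 0.7]
opening: 0.041
grasp_force: 30.6
```

View pics/w3.png

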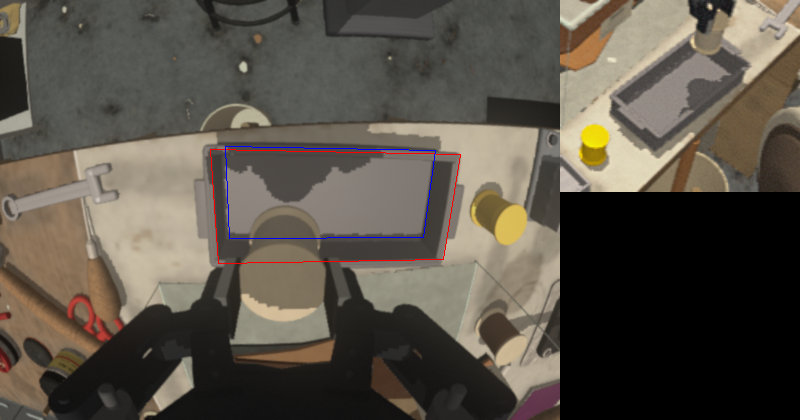

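Tote outline fits the picture: red rim about (213..460,150..262), with the held cream spool above its right half.

```bash
python3 -m crank '[{"gripper":30,"travel":[0,0,40],"twist":[0,0,0]},{"gripper":30,"travel":[0,0,35],"twist":[0,0,0]},{"gripper":30,"travel":[0,0,10],"twist":[0,0,0]},{"gripper":30,"travel":[0,0,3],"twist":[0,0,0]},{"gripper":30,"travel":[0,0,1],"twist":[0,0,0]},{"gripper":30,"travel":[0,0,0],"twist":[0,0,0]}]'
```

```text
time: 6.55
ee_pos: [0.4491, -0.3332, 0.0161]
tcp_rot: [-179.9, 0.1, 176.5]
wrist_force: [-0.3, -0.6, -1.0]
opening: 0.0406
grasp_force: 30.6
```

```bash
python3 -m crank '[{"gripper":30,"travel":[0,0,1],"twist":[0,0,0]},{"gripper":62,"travel":[0,0,0],"twist":[0,0,0]},{"gripper":62,"travel":[0,0,0],"twist":[0,0,0]},{"gripper":62,"travel":[0,0,0],"twist":[0,0,0]},{"gripper":62,"travel":[0,0,-30],"twist":[0,0,0]},{"gripper":62,"travel":[0,0,-50],"twist":[0,0,0]},{"gripper":62,"travel":[0,0,-55],"twist":[0,0,0]},{"gripper":70,"travel":[0,0,-40],"twist":[0,0,0.037]},{"gripper":70,"travel":[2,50,0],"twist":[0,0,0]},{"gripper":70,"travel":[4,50,0],"twist":[0,0,0]},{"gripper":70,"travel":[4,50,0],"twist":[0,0,0]},{"gripper":70,"travel":[4,50,0],"twist":[0,0,0]}]'
python3 -m crank '[{"gripper":70,"travel":[4,50,0],"twist":[0,0,0]},{"gripper":70,"travel":[4,50,0],"twist":[0,0,0]},{"gripper":70,"travel":[0,30,0],"twist":[0,0,0]},{"gripper":70,"travel":[0,16,0],"twist":[0,0,0]},{"gripper":70,"travel":[0,0,0],"twist":[0,0,0]},{"gripper":70,"travel":[0,0,0],"twist":[0,0,0]}]'
python3 - <<'E'
from h import *
im=bot.camera('top')[:,:,::-1]; cv2.imwrite('pics/top1.png',im)
m=cv2.inRange(cv2.cvtColor(im,cv2.COLOR_BGR2HSV),(15,40,120),(32,150,255)); m[:240]=0; m[:,:338]=0; m[:,430:]=0; m[292:]=0
N,_,st,ce=cv2.connectedComponentsWithStats(m)
for i in range(1,N):
    if st[i][4]>40: print(st[i],ce[i],plane('top',ce[i],.060))
E
```

```text
time: 8.05
ee_pos: [0.4541, -0.1309, 0.1888]
tcp_rot: [180.0, 0.0, 174.3]
wrist_force: [1.1, 0.6, -0.0]
opening: 0.07
grasp_force: 0.0
time: 8.8
ee_pos: [0.4608, 0.013, 0.1887]
tcp_rot: [-180.0, -0.0, 174.3]
wrist_force: [0.6, -0.6, 0.7]
opening: 0.0701
grasp_force: 0.0
[338 240  92  22 735] [389.3102 243.8286] [ 0.512  -0.3024  0.06  ]
[388 260  27  22 405] [402.042  270.5037] [ 0.4508 -0.3282  0.06  ]
```

The large spool stands in the tote: its flange blob is at (402,270), which casts to (0.451,-0.328).

```bash
python3 -m crank '[{"gripper":70,"travel":[-1,1,45],"twist":[0,0,0]},{"gripper":70,"travel":[0,0,50],"twist":[0,0,0]},{"gripper":70,"travel":[0,0,30],"twist":[0,0,0]},{"gripper":70,"travel":[0,0,15],"twist":[0,0,0]},{"gripper":28,"travel":[0,0,0],"twist":[0,0,0]},{"gripper":28,"travel":[0,0,0],"twist":[0,0,0]},{"gripper":28,"travel":[0,0,0],"twist":[0,0,0]},{"gripper":28,"travel":[0,0,0],"twist":[0,0,0]},{"gripper":28,"travel":[0,0,0],"twist":[0,0,0]}]' 30
```

```text
time: 9.98
ee_pos: [0.4628, 0.0145, 0.0503]
tcp_rot: [-180.0, 0.1, 174.3]
wrist_force: [-1.2, -1.6, 6.5]
opening: 0.0378
grasp_force: 30.3
```

```bash
python3 -m crank '[{"gripper":28,"travel":[0,0,-30],"twist":[0,0,0]},{"gripper":28,"travel":[0,0,-50],"twist":[0,0,0]},{"gripper":28,"travel":[0,0,-45],"twist":[0,0,-0.037]},{"gripper":28,"travel":[-1,-30,0],"twist":[0,0,0]},{"gripper":28,"travel":[-2,-50,0],"twist":[0,0,0]},{"gripper":28,"travel":[-2,-50,0],"twist":[0,0,0]},{"gripper":28,"travel":[-2,-50,0],"twist":[0,0,0]},{"gripper":28,"travel":[-2,-50,0],"twist":[0,0,0]},{"gripper":28,"travel":[0,-29,0],"twist":[0,0,0]},{"gripper":28,"travel":[0,0,40],"twist":[0,0,0]},{"gripper":28,"travel":[0,0,0],"twist":[0,0,0]},{"gripper":28,"travel":[0,0,0],"twist":[0,0,0]}]'
```

```text
time: 11.48
ee_pos: [0.4552, -0.2442, 0.1352]
tcp_rot: [-180.0, 0.1, 176.5]
wrist_force: [-0.6, -0.6, 0.1]
opening: 0.0377
grasp_force: 30.6
```

```bash
python3 -m crank '[{"gripper":28,"travel":[0,0,50],"twist":[0,0,0]},{"gripper":28,"travel":[0,0,45],"twist":[0,0,0]},{"gripper":28,"travel":[0,0,20],"twist":[0,0,0]},{"gripper":28,"travel":[0,0,4],"twist":[0,0,0]},{"gripper":28,"travel":[0,0,2],"twist":[0,0,0]},{"gripper":28,"travel":[0,0,0],"twist":[0,0,0]},{"gripper":55,"travel":[0,0,0],"twist":[0,0,0]},{"gripper":55,"travel":[0,0,0],"twist":[0,0,0]},{"gripper":55,"travel":[0,0,-10],"twist":[0,0,0]},{"gripper":55,"travel":[0,0,-40],"twist":[0,0,0]},{"gripper":55,"travel":[0,0,-55],"twist":[0,0,0]},{"gripper":55,"travel":[0,0,-60],"twist":[0,0,0.037]}]'
```

```text
time: 12.98
ee_pos: [0.4544, -0.2442, 0.1799]
tcp_rot: [180.0, -0.0, 174.3]
wrist_force: [1.2, -0.4, -0.0]
opening: 0.0553
grasp_force: 0.0
```

```bash
python3 -m crank '[{"gripper":55,"travel":[3,35,0],"twist":[0,0,0]},{"gripper":55,"travel":[5,55,0],"twist":[0,0,0]},{"gripper":55,"travel":[5,55,0],"twist":[0,0,0]},{"gripper":55,"travel":[5,55,0],"twist":[0,0,0]},{"gripper":55,"travel":[5,55,0],"twist":[0,0,0]},{"gripper":55,"travel":[5,50,0],"twist":[0,0,0]},{"gripper":55,"travel":[1,33,0],"twist":[0,0,0]},{"gripper":55,"travel":[0,0,0],"twist":[0,0,0]},{"gripper":55,"travel":[0,0,0],"twist":[0,0,0]},{"gripper":55,"travel":[0,0,0],"twist":[0,0,0]}]'
python3 - <<'E'
from h import *
o=bot.get_obs(); print(o['ee_pos'],o['q'])
c=bot.calibration('wrist'); w=bot.camera('wrist')[:,:,::-1]; np.save('pics/w4.npy',c); cv2.imwrite('pics/w4raw.png',w)
t=bot.camera('top')[:,:,::-1]; s=bot.camera('side')[:,:,::-1]; cv2.imwrite('pics/t4.png',t); cv2.imwrite('pics/s4.png',s)
o=np.zeros((600,800,3),np.uint8)
a=cv2.resize(w[100:260,150:420],None,fx=2.0,fy=2.0,interpolation=cv2.INTER_CUBIC); o[:320,:540]=a
b=cv2.resize(s[280:380,180:310],None,fx=2.6,fy=2.6,interpolation=cv2.INTER_CUBIC); o[330:590,:338]=b
d=cv2.resize(t[232:304,335:435],None,fx=2.5,fy=2.5); o[0:180,545:795]=d
e=cv2.resize(t[235:300,115:255],None,fx=3,fy=3,interpolation=cv2.INTER_CUBIC); o[335:530,345:765]=e
cv2.imwrite('pics/v4.png',o)
E
```

```text
time: 14.22
ee_pos: [0.4594, 0.094, 0.1781]
tcp_rot: [-180.0, 0.0, 174.3]
wrist_force: [-0.7, 0.6, -1.3]
opening: 0.0553
grasp_force: 0.0
[0.4594 0.094  0.1781] [11.5633 -6.4631 -3.3237 93.1216 -0.0071 17.2966]
```

View pics/v4.png

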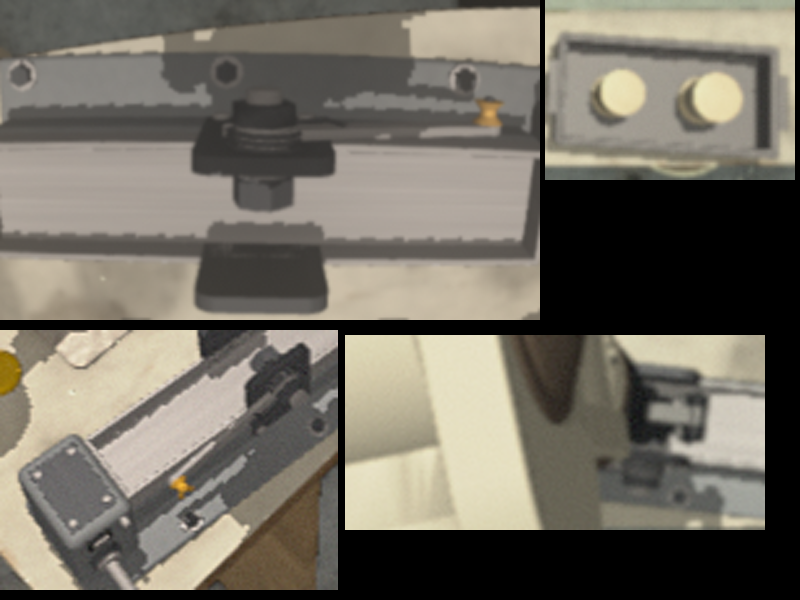

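Both spools stand upright in the tote (crop at (620,92) and (715,97)). Wrist crop: bolt head at (264,190), clear between the ears, with the orange roller at (488,113) for the arm angle.

```bash
cat > ang.py <<'E'
from h import *
def org(im,w):
    m=cv2.inRange(cv2.cvtColor(im,cv2.COLOR_BGR2HSV),(8,130,110),(24,255,255)); k=np.zeros_like(m); k[w[1]:w[3],w[0]:w[2]]=255; m&=k
    N,_,st,ce=cv2.connectedComponentsWithStats(m); i=1+np.argmax(st[1:,4]); return ce[i],st[i]
g=np.array([.4715,.0937]); psi=np.radians(-5.7); R=np.array([[np.cos(psi),-np.sin(psi)],[np.sin(psi),np.cos(psi)]])
def report(w,c,s):
    a,sa=org(w,(380,140,410,175)); b,sb=org(s,(235,325,265,360)); print('wrist',a,sa,'side',b,sb)
    A=[];B=[]
    for n,u,cc in(('wrist',a,c),('side',b,None)):
        o,d=ray(n,u,cc); d/=np.linalg.norm(d); M=np.eye(3)-np.outer(d,d); A.append(M);B.append(M@o)
    X,res,_,_=np.linalg.lstsq(np.vstack(A),np.hstack(B),rcond=None); l=R.T@(X[:2]-g)
    print('roller',X,'res',res,'winder xy',l,'angle',np.arctan2(X[2]-.085,l[1]),'len',np.hypot(X[2]-.085,l[1]))
E
python3 - <<'E'
from ang import *
report(cv2.imread('pics/w4raw.png'),np.load('pics/w4.npy',allow_pickle=True).item(),cv2.imread('pics/s4.png'))
t=cv2.imread('pics/top0.png'); u,s=org(t,(155,265,185,290)); print(u,s,tri('top',u,'side',org(cv2.imread('pics/s4.png'),(235,325,265,360))[0]))
c=np.load('pics/w4.npy',allow_pickle=True).item(); D=lambda x,y:(x/2+150,y/2+100)
for nm,p,z in(('FL',(334,174),.104),('FR',(193,172),.104),('RL',(326,294),.104),('RR',(198,292),.104),('headR',(237,207),.085),('headL',(293,205),.085)): print(nm,plane('wrist',D(*p),z,c))
for th in(-.25,-.3,-.35,-.4):
    P=[]
    for k in range(6):
        a=th+np.radians(30+60*k); l=R@[-10,13.86*np.cos(a)] if 0 else R@np.array([-.010,.01386*np.cos(a)])
        p=proj('wrist',[*(g+l),.085+.01386*np.sin(a)],c); P.append([(p[0]-150)*2,(p[1]-100)*2])
    print(th,np.array(P).astype(int).tolist())
E
```

```text
wrist [394.5345 156.4483] [392 152   7  10  58] side [249.3235 339.6765] [246 336   8   9  34]
roller [0.4384 0.2047 0.0557] res [0.] winder xy [-0.044   0.1072] angle -0.26680464647091773 len 0.11111258013132405
[167.7273 277.9091] [166 276   4   4  11] [0.4377 0.2045 0.0565]
FL [0.4478 0.1224 0.104 ]
FR [0.4414 0.0661 0.104 ]
RL [0.5009 0.1156 0.104 ]
RR [0.4945 0.0609 0.104 ]
headR [0.4642 0.0806 0.085 ]
headL [0.4657 0.105  0.085 ]
-0.25 [[299, 201], [276, 208], [245, 205], [238, 195], [260, 189], [290, 191]]
-0.3 [[299, 200], [278, 208], [246, 205], [237, 196], [259, 189], [289, 191]]
-0.35 [[300, 200], [280, 207], [247, 206], [237, 196], [257, 189], [288, 191]]
-0.4 [[300, 199], [281, 207], [248, 206], [237, 197], [256, 189], [286, 190]]
```

```bash
python3 -m crank '[{"gripper":55,"travel":[0,0,0],"twist":[0.134,0,0]},{"gripper":55,"travel":[0,12,0],"twist":[0.133,0,0]},{"gripper":55,"travel":[0,12,0],"twist":[0,0,0]},{"gripper":55,"travel":[0,0,30],"twist":[0,0,0]},{"gripper":55,"travel":[0,0,20],"twist":[0,0,0]},{"gripper":55,"travel":[0,0,0],"twist":[0,0,0]},{"gripper":55,"travel":[0,0,0],"twist":[0,0,0]}]' 60
python3 - <<'E'
from ang import *
from scipy.spatial.transform import Rotation as Ro
o=bot.get_obs(); T=Ro.from_euler('xyz',o['tcp_rot'],degrees=True).as_matrix()
F=np.array([.4584+.0005,.0935,.085])+.021*T[:,2]
print(o['ee_pos'],o['tcp_rot'],o['wrist_force'],'to go (tool mm)',1000*T.T@(F-o['ee_pos']))
c=bot.calibration('wrist'); w=bot.camera('wrist')[:,:,::-1]; cv2.imwrite('pics/w5.png',w); np.save('pics/w5.npy',c)
E
```

```text
time: 15.25
ee_pos: [0.4607, 0.1049, 0.1258]
tcp_rot: [-164.8, 0.1, 174.3]
wrist_force: [-0.0, 0.4, -0.1]
opening: 0.0547
grasp_force: 0.0
[0.4607 0.1049 0.1258] [-164.7823    0.0586  174.2958] [-0.      0.4492 -0.1096] to go (tool mm) [ 0.6596 -0.3802 63.4183]
```

View pics/w5.png

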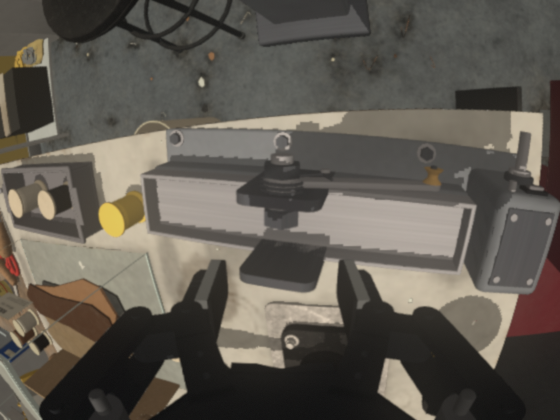

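The tilted view shows both spools in the tote and the head at (281,214), midway between the fingers (210 and 352). I can descend.

```bash
python3 -m crank '[{"gripper":55,"travel":[0,0,25],"twist":[0,0,0]},{"gripper":55,"travel":[0,0,20],"twist":[0,0,0]},{"gripper":55,"travel":[0,0,12],"twist":[0,0,0]},{"gripper":55,"travel":[0,0,6],"twist":[0,0,0]},{"gripper":55,"travel":[0,0,0],"twist":[0,0,0]},{"gripper":55,"travel":[0,0,0],"twist":[0,0,0]}]' 60
```

```text
time: 16.05
ee_pos: [0.4591, 0.0887, 0.0647]
tcp_rot: [-164.7, 0.0, 174.3]
wrist_force: [-0.4, -0.6, 0.6]
opening: 0.0546
grasp_force: 0.0
```

```bash
python3 -m crank '[{"gripper":20,"travel":[0,0,0],"twist":[0,0,0]},{"gripper":20,"travel":[0,0,0],"twist":[0,0,0]},{"gripper":20,"travel":[0,0,0],"twist":[0,0,0]},{"gripper":20,"travel":[0,0,0],"twist":[0,0,0]},{"gripper":20,"travel":[0,0,0],"twist":[0,0,0]},{"gripper":20,"travel":[0,0,0],"twist":[0,0,0]}]' 40
python3 - <<'E'
from h import *
o=bot.get_obs(); print(o['ee_pos'],o['tcp_rot'],o['wrist_force'],o['torque'],o['opening'])
E
```

```text
time: 16.8
ee_pos: [0.4587, 0.0885, 0.064]
tcp_rot: [-164.7, 0.0, 174.3]
wrist_force: [-0.1, 0.5, 0.0]
opening: 0.0199
grasp_force: 0.0
[0.4587 0.0885 0.064 ] [-164.7011    0.0012  174.3387] [-0.0746  0.5037  0.0091] [ 0.2479 -0.0383  0.0231] 0.01987198569260442
```

The fingers shut on nothing: opening is 20 mm with no grip force, so the head is not between them. I'll check with projections and my last picture.

```bash
python3 - <<'E'
from h import *
c=np.load('pics/w5.npy',allow_pickle=True).item()
for P in([.4561,.0939,.085],[.462,.093,.085],[.450,.0945,.085]): print('w5',proj('wrist',P,c))
o=bot.get_obs()
c=bot.calibration('wrist'); w=bot.camera('wrist')[:,:,::-1].copy(); cv2.imwrite('pics/w6raw.png',w); np.save('pics/w6.npy',c)
s=bot.camera('side')[:,:,::-1].copy(); cv2.imwrite('pics/s6raw.png',s)
t=bot.camera('top')[:,:,::-1].copy(); cv2.imwrite('pics/t6raw.png',t)
print('tcp proj',[proj(n,o['ee_pos']) for n in('wrist','side','top')],'head',[proj(n,[.4561,.0939,.085]) for n in('wrist','side','top')])
O=np.zeros((600,800,3),np.uint8)
O[:360,:480]=cv2.resize(w[150:330,160:400],None,fx=2,fy=2,interpolation=cv2.INTER_CUBIC)
O[:360,485:797]=cv2.resize(s[240:360,230:334],None,fx=3,fy=3,interpolation=cv2.INTER_CUBIC)
O[365:598,:450]=cv2.resize(t[230:307,140:290],(450,233),interpolation=cv2.INTER_CUBIC)
cv2.imwrite('pics/v6.png',O)
E
```

```text
w5 [282.8342 213.462 ]
w5 [282.4114 221.1306]
w5 [282.8327 205.3874]
tcp proj [array([283.4044, 243.3661]), array([283.4587, 294.3388]), array([218.7615, 267.7373])] head [array([282.5047, 255.4783]), array([282.3394, 292.1354]), array([214.9179, 268.3441])]
```

View pics/v6.png

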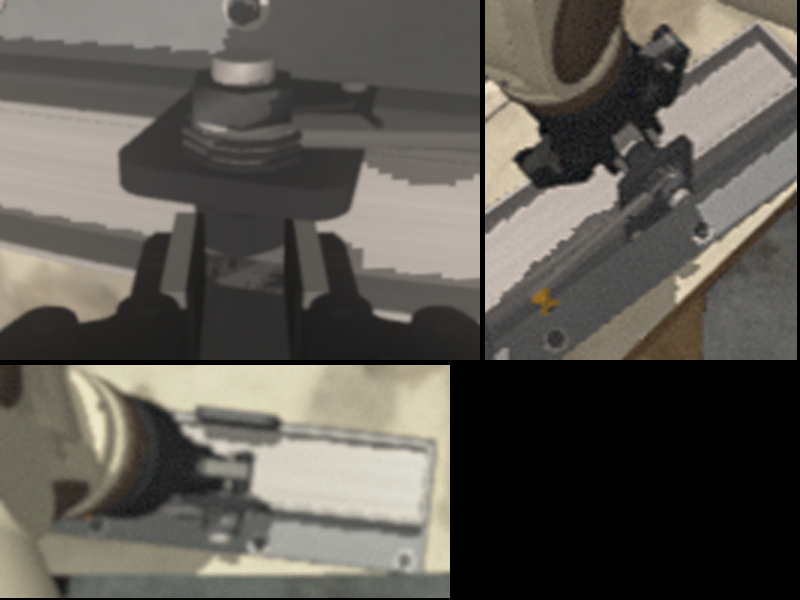

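Last view: in the wrist crop the front ear's edge is at row ~215, the head at (205..283, 205..255) and finger fronts at columns ~183 and ~308. I'll compare them with the projections.

```bash
python3 - <<'E'
from h import *
from scipy.spatial.transform import Rotation as Ro
c=np.load('pics/w6.npy',allow_pickle=True).item(); o=bot.get_obs(); T=Ro.from_euler('xyz',o['tcp_rot'],degrees=True).as_matrix()
cr=lambda P:[int(v) for v in (proj('wrist',P,c)-[160,150])*2]
print('cam in tool mm',1000*T.T@(-c['camera_from_world'][:3,:3].T@c['camera_from_world'][:3,3]-o['ee_pos']))
print('axis in tool',T.T@c['camera_from_world'][2,:3])
for z in(0,-10,-19,-30,-45,-60): print('z',z,[(x,y,cr(o['ee_pos']+T@np.array([x,y,z])/1000)) for x in(11,-11) for y in(-10,10)])
g=np.array([.4713,.0922]); p=np.radians(-5.7); R=np.array([[np.cos(p),-np.sin(p)],[np.sin(p),np.cos(p)]])
W=lambda x,y,z:[*(g+R@[x,y]),z]
print('ear rear top edge',cr(W(-.027,-.03,.104)),cr(W(-.027,.03,.104)),'ear front top',cr(W(-.035,-.03,.104)))
for x in(-.022,-.010): print('head x',x,[cr(W(x,.01386*np.cos(a),.085+.01386*np.sin(a))) for a in np.radians(30+60*np.arange(6))-.267])
print('grasp pt in winder',R.T@((o['ee_pos']-.019*T[:,2])[:2]-g),(o['ee_pos']-.019*T[:,2])[2])
w=cv2.imread('pics/w6raw.png',0); print(w[240:300:6,255:320:3])
E
```

```text
cam in tool mm [  84.6036   -0.7749 -176.6026]
axis in tool [-0.3265 -0.001   0.9452]
z 0 [(11, -10, [212, 152]), (11, 10, [280, 152]), (-11, -10, [214, 218]), (-11, 10, [279, 218])]
z -10 [(11, -10, [211, 166]), (11, 10, [282, 166]), (-11, -10, [212, 234]), (-11, 10, [280, 234])]
z -19 [(11, -10, [209, 180]), (11, 10, [284, 180]), (-11, -10, [211, 250]), (-11, 10, [282, 250])]
z -30 [(11, -10, [207, 198]), (11, 10, [287, 198]), (-11, -10, [209, 271]), (-11, 10, [284, 271])]
z -45 [(11, -10, [204, 227]), (11, 10, [290, 227]), (-11, -10, [206, 304]), (-11, 10, [287, 304])]
z -60 [(11, -10, [200, 262]), (11, 10, [295, 262]), (-11, -10, [203, 342]), (-11, 10, [291, 342])]
ear rear top edge [108, 187] [350, 218] ear front top [106, 157]
head x -0.022 [[291, 200], [244, 212], [197, 200], [200, 177], [244, 167], [288, 177]]
head x -0.01 [[290, 240], [244, 254], [198, 240], [201, 215], [244, 204], [286, 215]]
grasp pt in winder [-0.0122  0.    ] 0.08233522544881246
[[ 61  61  60  59  59  59  56  54  53  52  50  49  49  48  48  48  49  50
   50  50  52  50]
 [ 60  60  60  60  59  59  59  59  59  58  58  58  59  58  58  59  59  59
   59  60  61  59]
 [128  66  58  59  59  58  59  58  58  58  57  58  58  58  58  59  58  59
   60  61  61  61]
 [ 87  52  42  57  58  56  56  54  52  53  53  56  57  57  58  58  56  58
   60  61  61  61]
 [ 85  38  37  56  57  56  57  56  57  57  55  56  56  56  57  57  35  39
   86  87  88 137]
 [ 77  35  35  56  57  56  56  56  57  57  55  56  57  56  57  56  31  35
   81  87  87  83]
 [ 61  34  36  75  79  65  57  55  56  56  56  62  77  94 100 100  31  33
   66  87  87  87]
 [ 42  32  33  63  58  59  63  48  63  64  66  75  79  80  80  79  31  31
   47  87  86  87]
 [ 34  30  30  51  55  68  76  80  81  82  82  81  71  62  54  48  30  30
   36  84  87  87]
 [ 31  29  30  48  46  46  47  51  55  59  67  62  61  62  62  62  28  28
   31  74  87  86]]
```

```bash
python3 -m crank '[{"gripper":2,"travel":[0,0,0],"twist":[0,0,0]},{"gripper":2,"travel":[0,0,0],"twist":[0,0,0]},{"gripper":2,"travel":[0,0,0],"twist":[0,0,0]},{"gripper":2,"travel":[0,0,0],"twist":[0,0,0]}]' 40
python3 - <<'E'
from ang import *
o=bot.get_obs(); print(o['torque'],o['grasp_force'])
s=bot.camera('side')[:,:,::-1]; print(org(s,(235,325,265,360)))
c=bot.calibration('wrist'); w=bot.camera('wrist')[:,:,::-1].copy(); cv2.imwrite('pics/w7raw.png',w)
print(w[240:300:6,255:320:3,1])
E
```

```text
time: 17.45
ee_pos: [0.4587, 0.0883, 0.0642]
tcp_rot: [-164.7, 0.0, 174.3]
wrist_force: [-0.7, -2.0, 2.3]
opening: 0.0025
grasp_force: 1.9
[-0.353   0.113  -0.0655] 1.8819443928077817
(array([249.625, 340.25 ]), array([247, 337,   5,   9,  24], dtype=int32))
[[ 60  60  59  59  58  57  57  55  53  51  50  49  49  49  49  48  49  49
   49  48  50  51]
 [ 60  60  59  59  59  59  58  58  58  58  57  57  57  58  57  57  58  58
   59  59  59  59]
 [134  86  57  58  58  58  58  57  57  57  57  58  57  57  57  58  58  58
   58  59  60  59]
 [162 114  59  59  83  85  84  68  37  51  35  74  82  80  74  57  60  79
   67  61  61  60]
 [161 115  59  60  84  85  85  64  37  56  36  73  84  84  84  57  81 162
  163 165 166 166]
 [ 39  39  38  50  85  85  85  62  38  56  35  70  84  84  85  42  36  36
   37  76 144 151]
 [ 39  39  38  63  85  85  85  55  37  56  34  63  84  84  84  53  36  37
   37  38  92  98]
 [ 42  41  40  73  85  84  84  51  36  53  33  56  84  84  85  63  39  38
   39  40  78 102]
 [ 37  37  37  79  85  84  84  46  37  56  33  54  84  83  84  76  33  33
   34  34  39  62]
 [ 36  35  38  83  84  84  84  44  33  53  31  49  83  83  84  81  33  33
   32  32  34  75]]
```

```bash
for i in 1 2; do python3 -m crank '[{"gripper":2,"travel":[1.5,0,0],"twist":[0,0,0]},{"gripper":2,"travel":[0,0,0],"twist":[0,0,0]}]'; done; python3 -c "
from workcell import bot
o=bot.get_obs();print(o['torque'],o['wrist_force'])"
```

```text
time: 17.8
ee_pos: [0.4576, 0.0887, 0.0642]
tcp_rot: [-164.7, 0.1, 174.3]
wrist_force: [3.1, -2.2, 3.6]
opening: 0.002
grasp_force: 1.9
time: 18.05
ee_pos: [0.457, 0.0888, 0.0643]
tcp_rot: [-164.7, 0.2, 174.3]
wrist_force: [8.5, -2.2, 0.5]
opening: 0.0023
grasp_force: 4.7
[-0.3516659  -1.69624228  0.42417376] [ 8.50448416 -2.24974232  0.50093538]
```

Shut fingers meet something about 1.5 mm ahead. Probing with open fingers will tell whether it is the ear or the head's rear face.

```bash
python3 -m crank '[{"gripper":2,"travel":[-5,0,0],"twist":[0,0,0]},{"gripper":50,"travel":[0,0,0],"twist":[0,0,0]},{"gripper":50,"travel":[0,0,0],"twist":[0,0,0]},{"gripper":50,"travel":[0,0,0],"twist":[0,0,0]},{"gripper":50,"travel":[0,0,0],"twist":[0,0,0]},{"gripper":50,"travel":[4,0,0],"twist":[0,0,0]},{"gripper":50,"travel":[0,0,0],"twist":[0,0,0]}]'; for i in 1 2 3; do python3 -m crank '[{"gripper":50,"travel":[1.5,0,0],"twist":[0,0,0]},{"gripper":50,"travel":[0,0,0],"twist":[0,0,0]}]'; done; python3 -c "
from workcell import bot
o=bot.get_obs();print(o['torque'],o['wrist_force'])"
```

```text
time: 18.92
ee_pos: [0.4564, 0.0887, 0.0641]
tcp_rot: [-164.7, -0.0, 174.3]
wrist_force: [-0.4, 0.2, -0.1]
opening: 0.05
grasp_force: 0.0
time: 19.18
ee_pos: [0.4552, 0.0889, 0.0641]
tcp_rot: [-164.7, 0.0, 174.3]
wrist_force: [0.7, 0.9, -0.4]
opening: 0.0506
grasp_force: 0.2
time: 19.42
ee_pos: [0.4539, 0.0891, 0.0641]
tcp_rot: [-164.7, 0.0, 174.3]
wrist_force: [-0.1, 1.3, -0.3]
opening: 0.05
grasp_force: 1.0
time: 19.68
ee_pos: [0.4524, 0.0894, 0.0642]
tcp_rot: [-164.7, 0.0, 174.3]
wrist_force: [2.2, 3.2, 0.4]
opening: 0.0499
grasp_force: 1.8
[ 0.67144743 -0.57141829  0.00501212] [2.19513579 3.18779588 0.43634613]
```

```bash
python3 - <<'E'
from h import *
a=cv2.imread('pics/w4raw.png').astype(int); b=cv2.imread('pics/w5.png').astype(int)
d=np.abs(a-b).max(2); m=cv2.medianBlur((d<14).astype(np.uint8)*255,5)
for r in range(215,345,6): print(r,''.join('#' if v else '.' for v in m[r,180:385:3]))
c=np.load('pics/w5.npy',allow_pickle=True).item()
from scipy.spatial.transform import Rotation as Ro
T=Ro.from_euler('xyz',[-164.7823,.0586,174.2958],degrees=True).as_matrix(); p=np.array([.4607,.1049,.1258])
for z in(-6,-19,-30,-45): print(z,[(x,y,proj('wrist',p+T@np.array([x,y,z])/1000,c).astype(int).tolist()) for x in(11,-11) for y in(-27.4,27.4)])
E
```

```text
215 #########################...................#########################
221 .....................................................................
227 .....................................................................
233 .........................................................#####....###
239 #...........................#........................................
245 .........#########........################...........................
251 ..........#########..................................................
257 ...........######....................................................
263 ..#############..................................##########..........
269 ###############.................................#####################
275 ################.....................................################
281 ################....................................#################
287 ..##############....###.####......................#..################
293 ..##############....##...##...####...................#############...
299 .###############....###..##.##.......................#######
[... 246 characters left out ...]
####.........................................##############
329 #################.....##..###......##################..##############
335 #############.....................##..............###################
341 ############......................#................##################
-6 [(11, -27.4, [235, 230]), (11, 27.4, [331, 230]), (-11, -27.4, [237, 263]), (-11, 27.4, [328, 263])]
-19 [(11, -27.4, [232, 239]), (11, 27.4, [334, 239]), (-11, -27.4, [235, 274]), (-11, 27.4, [331, 274])]
-30 [(11, -27.4, [229, 249]), (11, 27.4, [337, 249]), (-11, -27.4, [232, 285]), (-11, 27.4, [334, 285])]
-45 [(11, -27.4, [225, 263]), (11, 27.4, [342, 263]), (-11, -27.4, [228, 301]), (-11, 27.4, [338, 301])]
```

Image evidence: the fingertips appear at about tool z = -33 to -45 rather than at the TCP. So the tips stopped near the head's top vertex and I closed over it. I'll back off the ear and go deeper along the tool axis in small steps, watching the force.

```bash
python3 -m crank '[{"gripper":50,"travel":[-7,0,0],"twist":[0,0,0]},{"gripper":50,"travel":[0,0,8],"twist":[0,0,0]},{"gripper":50,"travel":[0,0,0],"twist":[0,0,0]}]'; for i in 1 2 3; do python3 -m crank '[{"gripper":50,"travel":[0,0,4],"twist":[0,0,0]},{"gripper":50,"travel":[0,0,0],"twist":[0,0,0]}]'; done
```

```text
time: 20.05
ee_pos: [0.4583, 0.0857, 0.0552]
tcp_rot: [-164.6, -0.1, 174.3]
wrist_force: [0.1, -0.1, 0.5]
opening: 0.0502
grasp_force: 0.0
time: 20.3
ee_pos: [0.4586, 0.0851, 0.0521]
tcp_rot: [-164.7, -0.0, 174.3]
wrist_force: [0.2, 0.3, 0.3]
opening: 0.0498
grasp_force: 0.0
time: 20.55
ee_pos: [0.4586, 0.0841, 0.0483]
tcp_rot: [-164.7, -0.0, 174.3]
wrist_force: [0.6, 0.3, -0.4]
opening: 0.05
grasp_force: 0.0
time: 20.8
ee_pos: [0.4584, 0.0831, 0.0444]
tcp_rot: [-164.7, -0.0, 174.3]
wrist_force: [-0.6, -1.4, 0.0]
opening: 0.0503
grasp_force: 0.0
```

```bash
for i in 1 2 ; do python3 -m crank '[{"gripper":50,"travel":[0,0,3.5],"twist":[0,0,0]},{"gripper":50,"travel":[0,0,0],"twist":[0,0,0]}]'; done
```

```text
time: 21.05
ee_pos: [0.4584, 0.0821, 0.0411]
tcp_rot: [-164.7, -0.0, 174.3]
wrist_force: [-0.0, -0.3, 1.0]
opening: 0.05
grasp_force: 0.0
time: 21.3
ee_pos: [0.4583, 0.0812, 0.0377]
tcp_rot: [-164.7, -0.0, 174.3]
wrist_force: [-0.2, 0.0, 0.0]
opening: 0.0501
grasp_force: 0.0
```

The reported TCP is now below the trough floor (0.0377 < 0.040) with no contact. So the real tips are well short of it, as the image said. I'll close now.

```bash
python3 -m crank '[{"gripper":16,"travel":[0,0,0],"twist":[0,0,0]},{"gripper":16,"travel":[0,0,0],"twist":[0,0,0]},{"gripper":16,"travel":[0,0,0],"twist":[0,0,0]},{"gripper":16,"travel":[0,0,0],"twist":[0,0,0]},{"gripper":16,"travel":[0,0,0],"twist":[0,0,0]}]' 40
python3 - <<'E'
from ang import *
o=bot.get_obs(); print(o['torque'])
s=bot.camera('side')[:,:,::-1]; print(org(s,(235,325,265,360)))
E
```

```text
time: 21.92
ee_pos: [0.4586, 0.0805, 0.0384]
tcp_rot: [-164.6, 0.0, 174.3]
wrist_force: [0.2, -5.2, 2.7]
opening: 0.0231
grasp_force: 45.4
[-0.8573  0.0342 -0.2248]
(array([249.7407, 339.9259]), array([247, 337,   8,   8,  27], dtype=int32))
```

The head is gripped: opening 23 mm, grip 45 N. Next I turn about the bolt axis, which lies 48.4 mm behind the reported TCP on the tool axis.

```bash
python3 -m crank '[{"gripper":14,"travel":[0,0,0],"twist":[0,0,0]},{"gripper":14,"travel":[0,2.15,-0.05],"twist":[-0.0445,0,0]},{"gripper":14,"travel":[0,2.15,-0.05],"twist":[-0.0445,0,0]},{"gripper":14,"travel":[0,0,0],"twist":[0,0,0]}]' 70
python3 - <<'E'
from ang import *
o=bot.get_obs(); print(o['torque'])
s=bot.camera('side')[:,:,::-1]; print(org(s,(225,315,275,360)))
E
```

```text
time: 22.48
ee_pos: [0.459, 0.0848, 0.0375]
tcp_rot: [-169.8, 0.1, 174.3]
wrist_force: [-0.6, -5.4, 3.8]
opening: 0.0221
grasp_force: 73.9
[-0.8844  0.0995 -0.2617]
(array([248.4, 339. ]), array([245, 336,   9,   8,  30], dtype=int32))
```

```bash
cat >> ang.py <<'E'
g=np.array([.4713,.0922])
def rol(th):
    l=g+R@np.array([-.044,.112*np.cos(th)]); return [*l,.085+.112*np.sin(th)]
E
python3 - <<'E'
from ang import *
for th in(-.3,-.267,-.22,-.178,-.1,0): print(th,proj('side',rol(th)),proj('wrist',rol(th)))
w=bot.camera('wrist')[:,:,::-1]; cv2.imwrite('pics/w8.png',w); print(org(w,(330,120,520,260)))
a=cv2.imread('pics/s4.png'); s=bot.camera('side')[:,:,::-1]; cv2.imwrite('pics/s8.png',s)
for im in(a,s):
    print(im[328:346,238:262].astype(int)[:,:,2]-im[328:346,238:262].astype(int)[:,:,0])
E
```

```text
-0.3 [250.345  340.0764] [489.6016 211.7876]
-0.267 [249.8183 339.6996] [493.7475 214.1436]
-0.22 [249.1421 339.0865] [499.5609 217.6511]
-0.178 [248.6134 338.4628] [504.6574 220.9437]
-0.1 [247.8269 337.1158] [513.8462 227.4809]
0 [247.2047 335.0355] [525.0149 236.7397]
(array([503.9623, 223.0943]), array([500, 217,   9,  13,  53], dtype=int32))
[[ 20  21  19  20  22  21  22  22  22  20  22  19  22  20  10   7   8  17
   20  17  12   9   8   7]
 [ 22  21  21  24  22  22  22  19  19  21  21  21  14  11   7  11  14  20
   16  11  14   8   3   3]
 [ 23  21  22  25  19  22  20  24  21  20  20  11  10   9  11  19  19  18
   10   9   6   1   4   3]
 [ 21  19  20  21  23  20  16  19  24  16   8   7   9  14  20  20  18   9
    8   8   6   2   2  -2]
 [ 23  22  22  21  22  20  22  18  13  10   9  10  14  19  21  14  11   8
    9   4   2   5   6   4]
 [ 21  20  20  22  23  19  20  13   4   8  12  15  21  18  10   7   8   7
    3   0   1  -1   0   2]
 [ 19  17  15  22  17   9   9  10   8  10  14  13  16   8   6   6   9   5
   -1   3   6   2   5   0]
 [ 18  19  23  19  12   9   9   9   8  16  1
[... 2186 characters left out ...]
10   9   6   6   3  30  81 107 103 107  96  79  70  69  49  16   2
    5   3   5   4   1   4]
 [  8   6  10   6   6   1  20  64  67  78  89  81  86  87  87  65  20   3
    4   6   5   4   2   2]
 [  8  11   5   6   1   2  -2   0  -1  13  57  81  68  41  39  25   0   2
    1   3   1   7   2   3]
 [ 12   6   3   2   6   2  -3  -2   3  17  73  69  32   0   1   1   0   3
    6   5  -1   2   3   4]
 [  6   2   3   4   4   5   0  -1  -1  26  70  82  36  -3   0  -2   3   2
    5   4   3   2   1   5]
 [  0   3   3   1   0  -2   5   1  -5   6  27  26   4   1   2   1   4   2
   -1   3   3   0   6   1]
 [  3   2   3   2   6   2   7   3   2   1   1   5   5   2   7   1   2   4
    4   1   2   2   5   5]]
```

The roller moved as predicted for -0.178 rad (wrist (504,223), side (248.4,339)), so the head is turning with the tool. I'll finish the turn.

```bash
python3 -m crank '[{"gripper":14,"travel":[0,2.15,-0.05],"twist":[-0.0445,0,0]},{"gripper":14,"travel":[0,2.15,-0.05],"twist":[-0.0445,0,0]},{"gripper":14,"travel":[0,2.15,-0.05],"twist":[-0.0445,0,0]},{"gripper":14,"travel":[0,2.15,-0.05],"twist":[-0.0445,0,0]},{"gripper":14,"travel":[0,0,0],"twist":[0,0,0]},{"gripper":14,"travel":[0,0,0],"twist":[0,0,0]},{"gripper":14,"travel":[0,0,0],"twist":[0,0,0]}]'
python3 - <<'E'
from ang import *
o=bot.get_obs(); print(o['torque'],o['tcp_rot'])
s=bot.camera('side')[:,:,::-1]; cv2.imwrite('pics/s9.png',s); u,_=org(s,(225,315,275,360)); print(u)
c=bot.calibration('wrist'); w=bot.camera('wrist')[:,:,::-1]; cv2.imwrite('pics/w9.png',w); v,st=org(w,(330,90,530,260)); print(v,st)
for th in(-.1,-.05,-.02,0,.02,.05): print(th,proj('side',rol(th)),proj('wrist',rol(th),c))
A=[];B=[]
for n,p,cc in(('wrist',v,c),('side',u,None)):
    oo,d=ray(n,p,cc); d/=np.linalg.norm(d); M=np.eye(3)-np.outer(d,d); A.append(M);B.append(M@oo)
X=np.linalg.lstsq(np.vstack(A),np.hstack(B),rcond=None)[0]; l=R.T@(X[:2]-g); print(X,l,'angle',np.arctan2(X[2]-.085,l[1]))
E
```

```text
time: 23.5
ee_pos: [0.4598, 0.0932, 0.0368]
tcp_rot: [-179.9, 0.0, 174.3]
wrist_force: [-1.6, -8.0, 5.9]
opening: 0.0224
grasp_force: 74.5
[-1.6132  0.3938 -0.3329] [-179.8633    0.0324  174.3005]
[247.0294 335.8235]
[501.6846 220.0143] [492 209  22  22 279]
-0.1 [247.8269 337.1158] [492.4366 213.4813]
-0.05 [247.4605 336.1247] [498.6338 217.1738]
-0.02 [247.2936 335.4829] [502.2903 219.4892]
0 [247.2047 335.0355] [504.7004 221.076 ]
0.02 [247.1339 334.5728] [507.0875 222.6983]
0.05 [247.0619 333.8499] [510.6227 225.2002]
[0.4392 0.2085 0.0816] [-0.0435  0.1125] angle -0.030175821637084037
```

```bash
python3 -m crank '[{"gripper":14,"travel":[0,-1.2,-0.9],"twist":[0,0,0]},{"gripper":14,"travel":[0,0,0],"twist":[0,0,0]},{"gripper":14,"travel":[0,0,0],"twist":[0,0,0]}]'
python3 - <<'E'
from ang import *
o=bot.get_obs(); print(o['torque'],o['tcp_rot'],o['wrist_force'])
c=bot.calibration('wrist'); w=bot.camera('wrist')[:,:,::-1]; cv2.imwrite('pics/w10.png',w)
h=cv2.cvtColor(w,cv2.COLOR_BGR2HSV)
print(proj('wrist',rol(0),c))
for nm,P in(('puck?',[.56,.28,.013]),('hs front top',[*(g+R@[-.028,.151]),.094]),('hs front bottom',[*(g+R@[-.028,.151]),.04]),('hs front top L',[*(g+R@[-.028,.207]),.094])): print(nm,proj('wrist',P,c))
print('H');print(h[204:236:2,486:520:2,0]);print('S');print(h[204:236:2,486:520:2,1]);print('V');print(h[204:236:2,486:520:2,2])
E
```

```text
time: 23.98
ee_pos: [0.4598, 0.0932, 0.0369]
tcp_rot: [180.0, -0.0, 174.4]
wrist_force: [4.0, 2.3, -5.6]
opening: 0.0224
grasp_force: 73.6
[ 0.276  -0.8242 -0.4119] [179.9785  -0.0011 174.3535] [ 4.0443  2.2581 -5.6425]
[504.4002 221.0105]
puck? [496.346  306.0258]
hs front top [554.6982 252.2117]
hs front bottom [504.473  217.9609]
hs front top L [603.9002 246.0476]
H
[[20 16 17 18 17 18 17 15 15 18 19 16 19 15 18 12 15]
 [18 19 17 17 18 17 18 17 15 17 16 18 17 16 17 20 20]
 [18 18 17 17 18 18 17 17 17 16 17 18 18 17 17 19 17]
 [18 20 17 17 18 17 18 18 17 18 18 18 17 17 17 17 20]
 [15 15 20 18 17 17 17 17 18 18 18 18 18 17 17 20 15]
 [18 15 20 15 17 17 18 18 17 18 18 17 17 16 17 17 15]
 [20 15 15 16 17 18 18 18 18 17 17 16 15 20 20 15 20]
 [17 18 17 18 17 17 17 18 19 19 18 17 20 20 15 12 18]
 [18 17 17 18 17 17 17 19 20 19 18 15 17 20 20 18 24]
 [17 18 17 18 18 17 18 18 18 18 18 16 15 18 15 18 15]
 [17 17 18 17 17 17 18 18 18 17 17 17 15 15 18 18 15]
 [16 17 17 17 18 17 17 17 17 17 18 17 16 18 15 18 18]
 [15 15 16 17 17 18 18 18 18 17 17 17 17 20 15 18 18]
 [13 17 15 16 16 17 18 18 
[... 1714 characters left out ...]
 93  95 109 143 180 205 216 217 208 124  72  70  69  70  70]
 [ 97  96  96 102 119 157 195 226 236 235 212  80  70  71  70  69  69]
 [ 96  97 101 110 129 163 203 234 238 234 186  73  71  70  70  69  69]
 [ 99 102 110 124 138 155 180 210 220 221 190  90  71  70  70  69  70]
 [103 110 123 139 150 164 177 191 201 206 195 141  74  70  70  69  68]
 [100 114 133 149 160 173 183 194 202 206 200 178 100  70  70  69  69]
 [ 96  97 113 148 166 176 186 197 202 206 204 191 143  74  70  69  69]
 [ 96  96  97 103 121 152 176 197 205 208 208 196 160 114  88  70  69]
 [138 140 142 140 137 136 156 166 178 197 195 183 181 177 113  70  69]
 [184 184 184 186 185 185 184 185 184 187 181 174 189 184 101  69  69]]
```

```bash
cat > m2.py <<'E'
from ang import *
def cen(im,w,s0=75):
    h=cv2.cvtColor(im,cv2.COLOR_BGR2HSV)[w[1]:w[3],w[0]:w[2]]; m=cv2.inRange(h,(11,s0,60),(23,255,255))
    N,_,st,ce=cv2.connectedComponentsWithStats(m); i=1+np.argmax(st[1:,4]); x,y,a,b,n=st[i]
    return ce[i]+w[:2], np.array([x+(a-1)/2+w[0],y+(b-1)/2+w[1]]),(a,b,n)
def both(wi,c,si,ww):
    v=cen(wi,ww); u=cen(si,(225,315,275,360)); print('wrist',v,'side',u)
    for k in(0,1):
        A=[];B=[]
        for n,p,cc in(('wrist',v[k],c),('side',u[k],None)):
            oo,d=ray(n,p,cc); d/=np.linalg.norm(d); M=np.eye(3)-np.outer(d,d); A.append(M);B.append(M@oo)
        X=np.linalg.lstsq(np.vstack(A),np.hstack(B),rcond=None)[0]; l=R.T@(X[:2]-g); print('  ',X,l,'angle',np.arctan2(X[2]-.085,l[1]))
E
python3 - <<'E'
from m2 import *
both(cv2.imread('pics/w4raw.png'),np.load('pics/w4.npy',allow_pickle=True).item(),cv2.imread('pics/s4.png'),(370,130,420,180))
c=bot.calibration('wrist'); s=bot.camera('side')[:,:,::-1].copy(); cv2.imwrite('pics/s10.png',s)
both(cv2.imread('pics/w10.png'),c,s,(470,190,530,245))
t0=cv2.imread('pics/s4.png'); print(cen(t0,(225,315,275,360)))
# bystanders / tote spools / clock
print(bot.get_obs()['time'],bot.get_obs()['wrist_force'])
# head width bright/steel line: arm top edge in wrist image, along y at arm front
w=cv2.imread('pics/w10.png',0); print(proj('wrist',[*(g+R@[-.044,.03]),.092],c),proj('wrist',[*(g+R@[-.044,.09]),.092],c))
E
```

```text
wrist (array([393.8369, 156.3759]), array([393.5, 156. ]), (np.int32(14), np.int32(13), np.int32(141))) side (array([249.4167, 339.7292]), array([249.5, 340. ]), (np.int32(10), np.int32(9), np.int32(48)))
   [0.4386 0.2044 0.0546] [-0.0437  0.1084] angle -0.2737876757464439
   [0.4384 0.2044 0.0535] [-0.0439  0.1084] angle -0.28289882741187633
wrist (array([499.8277, 217.3037]), array([500. , 216.5]), (np.int32(31), np.int32(30), np.int32(563))) side (array([247.0196, 336.2549]), array([247. , 336.5]), (np.int32(11), np.int32(10), np.int32(51)))
   [0.4388 0.2088 0.0797] [-0.0439  0.1128] angle -0.047061566653113694
   [0.4386 0.2091 0.0794] [-0.0442  0.113 ] angle -0.049707897045672515
(array([249.4167, 339.7292]), array([249.5, 340. ]), (np.int32(10), np.int32(9), np.int32(48)))
24.075 [ 4.8967  2.9534 -6.6051]
[357.1884 229.5704] [478.186  227.2542]
```

```bash
cat > lsd.py <<'E'
from m2 import *
def pdir(th,x=-.04):
    P=[np.array(proj('side',[*(g+R@[x,r*np.cos(th)]),.085+r*np.sin(th)])) for r in(.03,.10)]; d=P[1]-P[0]; return P[0],P[1],np.degrees(np.arctan2(d[1],-d[0]))
def segs(fn):
    im=cv2.imread(fn,0)[260:375,200:330]; k=4; im=cv2.resize(im,None,fx=k,fy=k,interpolation=cv2.INTER_CUBIC)
    L=cv2.createLineSegmentDetector(cv2.LSD_REFINE_ADV).detect(im)[0].reshape(-1,4); L=(L+.5)/k-.5+[200,260,200,260]; o=[]
    for a in L:
        p,q=a[:2],a[2:]
        if p[0]<q[0]: p,q=q,p
        d=q-p; n=np.hypot(*d); an=np.degrees(np.arctan2(d[1],-d[0]))
        if n>11 and 30<an<70: o.append((p.round(1).tolist(),q.round(1).tolist(),round(n,1),round(an,2)))
    return sorted(o,key=lambda t:-t[2])
E
python3 - <<'E'
from lsd import *
for th in(-.3,-.267,-.22,-.1,-.05,0,.05): print(th,*pdir(th))
for z in(.06,):
    for x in(-.03,.03):
        P=[np.array(proj('side',[*(g+R@[x,y]),z])) for y in(-.14,.14)]; d=P[1]-P[0]; print('rim',x,P,np.degrees(np.arctan2(d[1],-d[0])))
for fn in('pics/side0.png','pics/s4.png','pics/s10.png'):
    print(fn); [print('  ',s) for s in segs(fn)[:16]]
E
```

```text
-0.3 [279.1859 310.6161] [253.5787 334.4862] 42.9891738456344
-0.267 [279.0705 310.4921] [253.119  334.1354] 42.33532158279326
-0.22 [278.9265 310.2962] [252.5307 333.568 ] 41.400939894396586
-0.1 [278.6703 309.6962] [251.3962 331.7623] 38.974574036068816
-0.05 [278.6117 309.4051] [251.0855 330.8605] 37.93471861937786
0 [278.5819 309.0909] [250.8731 329.8729] 36.87040643119455
0.05 [278.581  308.7542] [250.7608 328.801 ] 35.775995708470525
rim -0.03 [array([336.5542, 265.4026]), array([232.582 , 343.3626])] 36.8631151383022
rim 0.03 [array([318.3608, 247.4588]), array([215.3801, 321.6225])] 35.76032171642507
pics/side0.png
   ([329.6, 306.2], [259.1, 374.4], np.float64(98.1), np.float64(44.03))
   ([275.2, 341.4], [235.5, 371.5], np.float64(49.8), np.float64(37.16))
   ([284.0, 304.8], [248.2, 336.1], np.float64(47.5), np.float64(41.16))
   ([329.3, 271.3], [299.9, 292.7], np.float64(36.3), np.float64(36.06))
   ([244.4, 266.2], [220.8, 286.1], np.float64(30.8), np.float64(40.16))
   ([238.1, 259.5], [215.0, 278.5], np.float64(29.9), np.float64(39.36))
   ([266.4, 318.0], [244.4, 336
[... 2353 characters left out ...]
335.7], np.float64(23.6), np.float64(36.83))
   ([329.2, 300.9], [310.7, 314.8], np.float64(23.1), np.float64(36.75))
   ([255.2, 293.2], [238.3, 304.9], np.float64(20.6), np.float64(34.76))
   ([251.2, 359.9], [235.6, 371.4], np.float64(19.4), np.float64(36.46))
   ([238.4, 271.3], [224.7, 282.6], np.float64(17.8), np.float64(39.32))
   ([306.8, 263.1], [298.4, 278.6], np.float64(17.6), np.float64(61.5))
   ([252.1, 260.3], [238.3, 271.2], np.float64(17.6), np.float64(38.43))
   ([322.7, 290.6], [310.1, 300.8], np.float64(16.2), np.float64(38.94))
   ([241.6, 335.0], [229.1, 344.0], np.float64(15.4), np.float64(36.05))
   ([266.4, 339.2], [253.8, 348.0], np.float64(15.4), np.float64(34.85))
```

```bash
python3 - <<'E'
from lsd import *
from scipy.ndimage import map_coordinates as mc
P,Q,an=pdir(0); d=(Q-P)/np.hypot(*(Q-P)); n=np.array([d[1],-d[0]]); n=n if n[1]>0 else -n
print(P,Q,n, 'mm->px normal for z', (np.array(proj('side',[*(g+R@[-.04,.06]),.095]))-proj('side',[*(g+R@[-.04,.06]),.085]))@n)
off=np.arange(-12,14)
ims=[cv2.imread('pics/s10.png',0).astype(float)]+[bot.camera('side').mean(2) for _ in range(4)]
for nm,im in(('s10',np.mean(ims,0)),('s4',cv2.imread('pics/s4.png',0).astype(float))):
    print(nm,off)
    for a in np.arange(-.1,1.21,.1):
        pts=[P+(Q-P)*(a+b)for b in np.linspace(-.04,.04,5)]
        print(round(a,1),np.mean([mc(im,[p[1]+n[1]*off,p[0]+n[0]*off],order=1) for p in pts],0).astype(int))
E
```

```text
[278.5819 309.0909] [250.8731 329.8729] [0.6 0.8] mm->px normal for z -1.8315488893367446
s10 [-12 -11 -10  -9  -8  -7  -6  -5  -4  -3  -2  -1   0   1   2   3   4   5
   6   7   8   9  10  11  12  13]
-0.1 [ 33  42  55  57  57  55  51  49  50  74 102 101  89  80  62  53  50  50
  49  50  57  76  83  84  83  83]
0.0 [166 169 164 140 108  76  54  49  49  73 101  99  84  72  56  52  50  50
  49  50  58  76  83  81  82  82]
0.1 [182 184 185 185 183 152 112  93  83  90 102  97  85  72  55  50  50  49
  52  71  88  84  82  81  82  83]
0.2 [182 184 186 184 183 184 182 160 118  96 101  98  87  85  83  76  71  64
  58  61  69  76  82  82  82  83]
0.3 [183 184 186 184 184 183 186 180 124  91  99  97  87  86  87  86  81  74
  72  71  73  78  82  81  80  79]
0.4 [184 186 187 185 184 182 185 185 158 112  98  95  87  86  88  86  80  74
  71  72  73  79  81  81  81  80]
0.5 [185 188 188 185 185 183 184 186 177 137 120 111  86  85  88  86  80  73
  71  70  73  79  82  81  81  80]
0.6 [186 188 189 186 185 184 184 186 183 180 187 140  86  84  87  85  79  73
  71  70  73  79  81  82  81  81]
0.7 [187 1
[... 1620 characters left out ...]

  74  73  76  81  82  89 127 150]
0.7 [196 198 197 196 193 193 194 196 194 187 188 130 132 181 150  95  82  75
  73  74  75  83  84  88 130 153]
0.8 [198 199 197 195 193 193 196 196 191 182 186 126 115 167 162 104  85  77
  73  71  75  84  81  84 114 153]
0.9 [199 199 198 194 193 194 195 196 193 190 189 120 107 167 178 122  85  80
  71  72  77  84  85  99 132 152]
1.0 [199 200 197 196 194 195 195 195 194 193 186 118  94 145 181 139  91  82
  75  71  76  85  84  94 135 157]
1.1 [200 200 197 197 194 195 196 197 197 188 183 116  90 126 172 152 109  98
  83  79  84  91  91  91 130 157]
1.2 [200 200 197 195 195 196 196 196 192 185 177 109  89 114 167 175 159 153
 160 163 144 115  86  87 137 156]
```

The side and wrist views agree that the arm is at about -0.045 rad, so it gave a little in the pads. I'll turn that much more and re-measure.

```bash
python3 -m crank '[{"gripper":14,"travel":[-0.5,1.4,0.4],"twist":[-0.0225,0,0]},{"gripper":14,"travel":[0,1.1,0],"twist":[-0.0225,0,0]},{"gripper":14,"travel":[0,0,0],"twist":[0,0,0]},{"gripper":14,"travel":[0,0,0],"twist":[0,0,0]},{"gripper":14,"travel":[0,0,0],"twist":[0,0,0]}]'
cat > chk.py <<'E'
from m2 import *
o=bot.get_obs(); print(o['time'],o['tcp_rot'],o['wrist_force'],o['torque'])
c=bot.calibration('wrist'); W=[bot.camera('wrist')[:,:,::-1] for _ in range(2)]; S=[bot.camera('side')[:,:,::-1] for _ in range(4)]
s=np.mean(S,0).astype(np.uint8); w=np.mean(W,0).astype(np.uint8)
cv2.imwrite('pics/wl.png',w); cv2.imwrite('pics/sl.png',s)
both(w,c,s,(460,180,540,260))
for th in(-.1,-.05,0,.05): print(th,proj('side',rol(th)),proj('wrist',rol(th),c))
E
python3 chk.py
```

```text
time: 24.9
ee_pos: [0.46, 0.0953, 0.0368]
tcp_rot: [177.4, -0.0, 174.3]
wrist_force: [-3.1, 2.7, 1.0]
opening: 0.0221
grasp_force: 73.7
24.9 [177.4271  -0.0396 174.3459] [-3.1182  2.7325  0.9651] [ 0.4452  0.7641 -0.3233]
wrist (array([499.9263, 217.3509]), array([500. , 216.5]), (np.int32(31), np.int32(30), np.int32(570))) side (array([246.9216, 335.1765]), array([247.5, 335.5]), (np.int32(10), np.int32(10), np.int32(51)))
   [0.4387 0.2086 0.0851] [-0.044   0.1126] angle 0.0005540006996375578
   [0.4377 0.2083 0.0853] [-0.0449  0.1122] angle 0.0030238409766167353
-0.1 [247.8269 337.1158] [486.5427 210.2135]
-0.05 [247.4605 336.1247] [492.8486 213.7043]
0 [247.2047 335.0355] [499.0358 217.3929]
0.05 [247.0619 333.8499] [505.0921 221.2904]
```

```bash
python3 - <<'E'
from m2 import *
c2=np.load('pics/w2.npy',allow_pickle=True).item(); c4=np.load('pics/w4.npy',allow_pickle=True).item(); cl=bot.calibration('wrist')
for y in(.125,.135,.145,.155,.165):
    P=[*(g+R@[-.042,y]),.085]; print(y,'w2',proj('wrist',P,c2),'w4',proj('wrist',P,c4),'wl',proj('wrist',P,cl),'side',proj('side',P))
w=cv2.imread('pics/w2raw.png',0); print('w2 rows132-156 cols376-406'); print(w[132:156,376:406])
s=cv2.imread('pics/sl.png',0); print('side rows330-356 cols222-252'); print(s[328:358,222:252])
E
```

```text
0.125 w2 [347.9417 151.4005] w4 [421.4688 165.7597] wl [515.0292 220.1712] side [241.2456 338.3038]
0.135 w2 [359.7748 151.7328] w4 [431.1424 166.1515] wl [526.9029 219.5728] side [237.0977 341.4192]
0.145 w2 [371.4027 152.1082] w4 [440.5414 166.5586] wl [537.9545 218.9943] side [232.9196 344.5573]
0.155 w2 [382.8018 152.5235] w4 [449.6623 166.979 ] wl [548.2434 218.4366] side [228.7109 347.7183]
0.165 w2 [393.9519 152.9755] w4 [458.5035 167.4104] wl [557.8273 217.9002] side [224.4713 350.9026]
w2 rows132-156 cols376-406
[[ 83  83  83  83  84  84  83  82  83  84  84  85  85  85  82  80  83  88
   91  91  92  95 103 108 112 116 119 127 141 135]
 [ 83  82  83  84  83  83  83  83  84  84  84  85  84  84  81  79  87  96
  103 109 113 115 117 117 118 119 120 124 132 123]
 [ 82  83  83  84  84  83  84  84  84  84  84  82  81  79  78  79  90 101
  105 111 119 124 128 131 133 136 138 140 138 134]
 [ 83  82  83  84  84  84  84  84  83  84  83  79  74  70  69  74  86  98
  101  99 103 109 113 116 121 125 129 133 136 135]
 [ 81  82  82  82  82  82  83  83  83  83  81  73  62  60  60  65  73  84
[... 5507 characters left out ...]
 73  77  80  79  75  78
  109 146 152 148 146 144 144 143 126  92  91  54]
 [112  99  83  79 124 178 187 133  72  63  71  72  75  79  82  76  81 113
  145 149 146 145 142 144 143 131  90  80  84  51]
 [ 94  81  68  67  97 147 166 128  81  62  70  79  81  81  78  82 111 146
  148 145 146 144 142 144 146 147 122  81  96  70]
 [ 76  70  68  68  70  97 114  80  66  66  70  82  76  77  87 107 146 150
  146 145 144 145 145 146 145 131  89 102 130  96]
 [ 56  72  70  71  69  69  71  69  67  64  70  76  83 110 143 146 145 148
  143 145 146 145 145 146 147 145 128  88  97 102]
 [ 46  70  76  70  71  72  67  71  67  62  65  79 109 143 146 144 143 145
  144 142 146 146 144 144 146 144 143 127  89  86]]
```

The steel stud shows numerically in both views: wrist w2 (391,143.5) and side (227.3,353.3). Its height by the same triangulation is a reference that cancels calibration bias.

```bash
cat > stud.py <<'E'
from m2 import *
def tri2(c,v,u):
    A=[];B=[]
    for n,p,cc in(('wrist',v,c),('side',u,None)):
        oo,d=ray(n,p,cc); d/=np.linalg.norm(d); M=np.eye(3)-np.outer(d,d); A.append(M);B.append(M@oo)
    X,res,_,_=np.linalg.lstsq(np.vstack(A),np.hstack(B),rcond=None); gap=np.linalg.norm(np.vstack(A)@X-np.hstack(B)); return X,R.T@(X[:2]-g),gap
def bright(im,w,t):
    p=im[w[1]:w[3],w[0]:w[2]].astype(float)-t; p[p<0]=0; y,x=np.mgrid[w[1]:w[3],w[0]:w[2]]; return np.array([(x*p).sum(),(y*p).sum()])/p.sum()
E
python3 - <<'E'
from stud import *
c2=np.load('pics/w2.npy',allow_pickle=True).item(); c4=np.load('pics/w4.npy',allow_pickle=True).item()
w2=cv2.imread('pics/w2raw.png'); v=bright(cv2.cvtColor(w2,cv2.COLOR_BGR2GRAY),(386,138,396,149),90)
for fn in('side0','s4','sl'):
    s=cv2.imread(f'pics/{fn}.png'); gs=cv2.cvtColor(s,cv2.COLOR_BGR2GRAY); u=bright(gs,(225,350,231,357),85)
    print(fn,'stud',v,u,*tri2(c2,v,u))
s4=cv2.imread('pics/s4.png'); print('roller start w2',*tri2(c2,cen(w2,(310,130,340,160))[0],cen(s4,(225,315,275,360))[0]))
w4=cv2.imread('pics/w4raw.png'); print('roller start w4',*tri2(c4,cen(w4,(370,130,420,180))[0],cen(s4,(225,315,275,360))[0]))
p=proj('wrist',[*(g+R@[-.047,.162]),.085],c4).astype(int); print('stud in w4 near',p); print(cv2.cvtColor(w4,cv2.COLOR_BGR2GRAY)[p[1]-14:p[1]+8,p[0]-10:p[0]+10])
E
```

```text
side0 stud [390.7991 143.4177] [227.1937 352.5979] [0.4388 0.2586 0.0843] [-0.0489  0.1624] 0.001579831789107329
s4 stud [390.7991 143.4177] [227.1757 352.5941] [0.4388 0.2586 0.0843] [-0.0489  0.1624] 0.0016038006450767358
sl stud [390.7991 143.4177] [227.2053 352.6257] [0.4388 0.2586 0.0842] [-0.0489  0.1624] 0.0015483213669703643
roller start w2 [0.4383 0.2042 0.0549] [-0.044   0.1082] 0.0010578472652983258
roller start w4 [0.4386 0.2044 0.0546] [-0.0437  0.1084] 0.000715335726255022
stud in w4 near [456 162]
[[ 78  76  75  72  73  80  88  95  99 101 101 101 104 106 106 107 115 117
  122 137]
 [ 72  66  64  66  70  81  92 100 100 103 108 114 124 130 133 132 125 119
  116 114]
 [ 65  56  55  57  62  71  85  94  88  89  94 103 119 128 133 131 114 107
  107 102]
 [ 59  52  51  53  54  58  66  72  71  74  79  84  94  99 103 102  95  94
   94  92]
 [ 55  51  50  51  52  53  55  58  60  61  65  68  71  75  78  79  81  82
   82  81]
 [ 54  51  50  52  52  53  54  55  57  58  57  59  59  61  62  63  65  65
   64  62]
 [ 55  51  51  52  52  52  54  57  63  66  66  66  64  60  58  58  59  5
[... 588 characters left out ...]
  49  43
   39  38]
 [ 64  64  65  65  66  68  71  79 100 121 135 137 120  84  66  64  60  57
   51  46]
 [ 64  64  64  66  69  73  77  81  87  94  97  97  91  79  73  71  71  68
   66  62]
 [ 64  65  67  71  74  79  85  90  93  92  89  88  88  87  86  83  83  81
   78  77]
 [ 64  67  72  80  86  90  95 100 104 104 103 101 101 100  99  97  96  94
   93  91]
 [ 65  70  78  87  94  99 103 107 110 110 110 110 109 108 107 107 106 105
  104 102]
 [ 67  74  83  92  98 102 106 110 113 114 114 114 113 113 112 112 111 111
  109 108]
 [ 70  78  88  96 102 105 109 113 115 116 117 117 116 116 116 115 114 114
  113 112]
 [ 73  82  91  99 105 108 112 116 117 116 119 119 119 119 119 118 117 116
  116 117]]
```

```bash
python3 -m crank '[{"gripper":14,"travel":[0,0,0],"twist":[0,0,0]},{"gripper":14,"travel":[0,0,0],"twist":[0,0,0]},{"gripper":14,"travel":[0,0,0],"twist":[0,0,0]},{"gripper":14,"travel":[0,0,0],"twist":[0,0,0]},{"gripper":14,"travel":[0,0,0],"twist":[0,0,0]},{"gripper":14,"travel":[0,0,0],"twist":[0,0,0]},{"gripper":14,"travel":[0,0,0],"twist":[0,0,0]},{"gripper":14,"travel":[0,0,0],"twist":[0,0,0]}]'; python3 chk.py
python3 - <<'E'
from h import *
im=bot.camera('top')[:,:,::-1]
m=cv2.inRange(cv2.cvtColor(im,cv2.COLOR_BGR2HSV),(15,40,120),(32,150,255)); k=np.zeros_like(m); k[258:290,345:425]=255; m&=k
N,_,st,ce=cv2.connectedComponentsWithStats(m)
for i in range(1,N):
    if st[i][4]>60: print('tote spool',st[i],plane('top',ce[i],.055))
a=cv2.imread('pics/side0.png'); b=bot.camera('side')[:,:,::-1]
for nm,w in(('spare',(265,195,292,225)),('heel',(232,185,262,210)),('puck',(165,285,192,308)),('yellow',(330,225,354,258)),('tote',(352,170,440,240))):
    print(nm,np.abs(a[w[1]:w[3],w[0]:w[2]].astype(int)-b[w[1]:w[3],w[0]:w[2]]).mean())
E
```

```text
time: 26.2
ee_pos: [0.46, 0.0953, 0.0368]
tcp_rot: [177.4, -0.0, 174.3]
wrist_force: [-4.8, 1.7, 1.0]
opening: 0.0224
grasp_force: 73.7
26.2 [177.4292  -0.0388 174.3491] [-4.7634  1.6859  0.9594] [ 0.4489  0.8717 -0.2974]
wrist (array([499.9508, 217.3445]), array([500. , 216.5]), (np.int32(31), np.int32(30), np.int32(569))) side (array([246.9216, 335.1765]), array([247.5, 335.5]), (np.int32(10), np.int32(10), np.int32(51)))
   [0.4387 0.2086 0.0851] [-0.044   0.1126] angle 0.0006397677799378482
   [0.4377 0.2083 0.0853] [-0.0449  0.1122] angle 0.002969896483987947
-0.1 [247.8269 337.1158] [486.5508 210.2181]
-0.05 [247.4605 336.1247] [492.8568 213.709 ]
0 [247.2047 335.0355] [499.0442 217.3977]
0.05 [247.0619 333.8499] [505.1006 221.2952]
tote spool [353 259  23  20 330] [ 0.4555 -0.2435  0.055 ]
tote spool [388 260  27  22 416] [ 0.4508 -0.3292  0.055 ]
spare 61.797942386831274
heel 31.461777777777776
puck 3.11808910359635
yellow 2.433922558922559
tote 52.54962121212121
```

The arm is level and steady (0.001–0.003 rad), both spools stand in the tote, and the forces are low.

```bash
python3 -c "
from workcell import bot
print(bot.job_done())"
```

```text
the job is handed in; nothing more can be done
None
```

Job handed in: both spools stand upright in the tote and the gripper still holds the bolt head with the arm measured level (about 0.00 rad, ±0.02, unchanged over the last second). The spare spool and heel block could not be rechecked in the last picture, but no move went near them.

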